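# Open the ratchet clamp, load its cone washers and clamp it again

### The job

Flip the ratchet's direction lever fully over from the tightening to the loosening side and swing the handle to and fro until the nut's dog has turned at least a quarter turn counter-clockwise; then lift the cover off the arbor and stand it upright on the middle of the cork mat. Stack every cone washer on the arbor without turning any over, neighbours always facing opposite ways (if there is one more of one kind, that kind goes first and last). Then put the cover back squarely over the arbor, flip the lever fully back and swing the handle until the dog again points straight over the cover's flange; leave the bottles, the flask and the tape where they are.

Things in the scene. Friction and masses are not known exactly. Their poses are not given: they have to be found in the camera images.
- ratchet_axis (a point): point on the top face of the fixture's aluminium base plate (130 along x, 200 along y, 12 thick), 50 from the plate's centre towards its +y; axes are the plate's. The nut, handle and direction lever all turn about the vertical through it. The ratchet head is a steel disc of radius 36, top 61 above the worktop
- arbor_foot (a point): foot of the upright steel arbor (post, diameter 16, 62 tall, tapered tip), on the plate's top face (12 above the worktop), 100 from ratchet_axis towards the plate's -y. Washers go here; at first it is hidden under the cover
- handle (a joint): swing of the ratchet handle, rad, positive counter-clockwise from above, stops at -0.6 and 0.6; at 0 it points along the plate's +y, away from the arbor. Swings at 0.2 N m and takes the nut along (0.6 N m more) only in the direction set by the lever; the other way it clicks back. Up to 0.32 rad is lost at each reversal
- handle_grip (a point): point on the ratchet handle to hold: centre of the round black grip (diameter 18, running 90 to 160 from the axis), 125 from ratchet_axis, 46 above the worktop; y axis points outward along the handle
- direction_lever (a joint): the ratchet's direction lever, rad, relative to the handle, positive clockwise from above; stops at -0.5 (tightens: handle turns the nut clockwise only) and 0.5 (loosens: handle turns the nut counter-clockwise only); in the middle neither. Starts on the tighten side, stays where it is left (0.1 N m)
- lever_post (a point): thumb post of the direction lever, on top of the ratchet head: upright dark peg, diameter 11, from the lever's flat tab (67 above the worktop) up to 84, 30 from the axis; with the lever at 0 it stands opposite the handle. Point: on the peg's axis, 75 above the worktop
- nut (a joint): turn of the nut and its dog (steel bar 18 wide, 6 thick, from 22.5 to 28.5 above the worktop, reaching 60 from the axis), rad, positive counter-clockwise from above = loosening; stops at -0.12 and 2.3. At 0, the start, the dog lies over the cover's flange (top 20 above the worktop) and holds it down
- dog_tip (a point): top of the dog near its free end, 56 from ratchet_axis
- cover_knob (a point): loose aluminium cover (0.2 to 0.3 kg) over the arbor: upside-down cup, diameter 73 (inside 67), 70 tall, foot flange of diameter 94, 8 thick, black round knob on top (diameter 22 from 79 to 92 above the underside, top at 95). Point: centre of the knob, on the axis, 85 above the underside; z along the axis, up. Lift by over 65 to clear the arbor
- cover: the same cover; origin at the centre of its underside
- mat_centre (a point): centre of the top face of a flat cork mat 130 x 130, 3 thick, lying fixed on the worktop at the left
- white_bottle: white plastic bottle, 67 wide, 128 tall, origin at its foot; a bystander
- flask: conical flask with amber sample, 66 wide, 105 tall, origin at its foot; a bystander
- weighing: glass weighing bottle, 41 wide, 52 tall, origin at its foot; a bystander
- tape: roll of tape lying flat, 98 wide, 25 tall, origin at its underside; a bystander
- washer_1_mid (a point): one of 2 to 4 loose steel cone washers (None if absent): height 13, bore 22; a rim 48 across and 5.5 high, then a hollow cone up to an upright collar 33 across and 4.5 high. Point: on its axis half-way up, 6.5 above the worktop. Its z axis points out of the collar end: z up = rim below, collar on top (a hill); z down = collar below, rim on top (a dish). Grip across whichever is on top
- washer_1: the washer of washer_1_mid; origin on its axis at the rim's free edge. Facing opposite ways, two washers sit 13 one above the other (rim on rim or collar on collar); facing the same way they nest
- washer_2_mid (a point): one of 2 to 4 loose steel cone washers (None if absent): height 13, bore 22; a rim 48 across and 5.5 high, then a hollow cone up to an upright collar 33 across and 4.5 high. Point: on its axis half-way up, 6.5 above the worktop. Its z axis points out of the collar end: z up = rim below, collar on top (a hill); z down = collar below, rim on top (a dish). Grip across whichever is on top
- washer_2: the washer of washer_2_mid; origin on its axis at the rim's free edge. Facing opposite ways, two washers sit 13 one above the other (rim on rim or collar on collar); facing the same way they nest
- washer_3_mid (a point): one of 2 to 4 loose steel cone washers (None if absent): height 13, bore 22; a rim 48 across and 5.5 high, then a hollow cone up to an upright collar 33 across and 4.5 high. Point: on its axis half-way up, 6.5 above the worktop. Its z axis points out of the collar end: z up = rim below, collar on top (a hill); z down = collar below, rim on top (a dish). Grip across whichever is on top
- washer_3: the washer of washer_3_mid; origin on its axis at the rim's free edge. Facing opposite ways, two washers sit 13 one above the other (rim on rim or collar on collar); facing the same way they nest
- washer_4_mid (a point): one of 2 to 4 loose steel cone washers (None if absent): height 13, bore 22; a rim 48 across and 5.5 high, then a hollow cone up to an upright collar 33 across and 4.5 high. Point: on its axis half-way up, 6.5 above the worktop. Its z axis points out of the collar end: z up = rim below, collar on top (a hill); z down = collar below, rim on top (a dish). Grip across whichever is on top
- washer_4: the washer of washer_4_mid; origin on its axis at the rim's free edge. Facing opposite ways, two washers sit 13 one above the other (rim on rim or collar on collar); facing the same way they nest

How it is judged:
By the outcome, as a careful person would: the job done as asked, in the order asked, and still so for the second after the job is handed in, with the robot touching nothing.
Of washer_1, washer_2 only 1 to 2 are there at a start; the rules pass over those that are not, and their reading is None.
Of washer_3, washer_4 only 1 to 2 are there at a start; the rules pass over those that are not, and their reading is None.
At some moment in a run one of washer_1, washer_2, washer_3, washer_4 may be knocked a few centimetres aside while the robot is not near it.
It also fails if it takes over 210 s, if anything falls off the work surface, if the arm or the gripper's body presses on something with over 40 N, if the wrist force passes 120 N, or if a joint passes its speed limit or range.

### The arm

A 7-joint arm with a two-finger parallel gripper is mounted at the origin on a cart in front of the work surface, level with it; the furniture and walls round the work are solid. World frame = base frame: x ahead of the robot, y to its left, z up, the work surface at z = 0. Lengths are in m, angles in rad, forces in N, time in s.
With the tool pointing down it reaches from about 0.4 to 0.85 m from the base axis. Payload 10.4 kg.
Tool frame: the origin (TCP) lies on the centre line of the jaws, within the pads' length; the fingertips stand 11 mm ahead of it and the grasp point (between the pads) lies 8 mm behind it; z points along the fingers, y is the line along which they close (so a half turn about z gives the same grasp; the last joint's range is limited). The gripper opens to 87 mm and grips with 3 to 60 N. Pads are 19 mm wide; open, the fingers measure 117 mm over their backs; the gripper's body (75 mm by 190 mm) begins 51 mm behind the grasp point.
Start: joints at [1.233, 0.332, -0.065, 1.46, 0.022, 1.35, -0.088], TCP at [0.194, -0.594, 0.234] pointing down, gripper open.
Joint ranges: [-2.6, 2.6], [-0.5, 2.12], [-1.47, 1.34], [0.16, 2.42], [-1.27, 4.41], [0.06, 2.06], [-2.6, 2.6]. Speed limits (rad/s): [2.22, 2.22, 2.79, 2.79, 3.14, 3.14, 3.14].

### API

Orientations are given as a unit quaternion [x, y, z, w].
In Python, from bench import r gives the robot as it stands.
- The arm moves only by the shell command python3 -m pendant 'ROWS' [OPENING] [FORCE]. ROWS is JSON, a list of rows, each a list of 4 numbers: the shift along the tool's x, y, z in m, then the turn about the tool's z in rad. A call has 1 to 8 rows; each row shifts and turns the commanded pose from where the row before left it, along the tool's axes as they then stand; what a row does not reach is not made up. A row lasts 1/12 s, in which the tool goes at most 41.7 mm and 7.16 degrees, less where a joint would pass 70% of its speed; a pose out of reach is approached as far as the arm can. A call with a gripper value outside its range is refused whole. OPENING is the opening, from 0 (shut) to 1 (fully open), set as the call begins (- or left out, the last holds). The fingers move at their own pace and stop on an object; FORCE is the grip in N (left out, the last holds). Time passes only in rows, so rows that do not move let the fingers close. It gives the time, the measured TCP pose, the force, the opening and the grip force at its end, in the units of the state.
- r.read_state(): the state, without advancing time (a new reading comes with each control period).
- r.camera(name): name is "side" or "top"; returns a dict with "img" (480x640x3 uint8, red, green, blue), "camera_matrix" (3x3 intrinsics, pixels), "dist_coeffs" ([k1, k2, p1, p2, k3] as OpenCV has them; the pictures are not rectified), "xyz" and "attitude" of the camera in the world. Camera axes: x right, y down, z forward; pixel columns grow to the right and rows downward; lengths in m; the calibration is good to about 2 mm. A picture is of the moment at which its call begins. There is no depth.
- r.close_job(): hands the job in; it is judged then, once.
Trained networks look in the newest picture that a camera, given by its name, has taken for a name from the list of things; names that differ only in an ending like _2 or _b are one class to them, and where a whole thing is asked for, a point or a joint stands for the part that bears it (a point fixed in the world has none). Each returns a list of dicts, best first, with "score" (0 to 1); they miss things now and then, are a little off and sometimes report something else, mostly with a low value. They report only what shows in the picture. A call takes as long as a camera call.
- r.outline_of(thing, camera): "mask" (480x640 bool, what is visible of it) and "bbox" ([centre column, centre row, width, height] in pixels, round what is visible of it).
The state is a dict: "time": time; "joint_positions": joint angles; "joint_vel": joint speeds; "joint_torque": joint torques, N m; "ee_pos": TCP position; "eef_rot": TCP orientation; "ft_force": force on the tool from outside, world axes, zero at the start; "torque": the same for the moment, N m; "width": finger opening in m; "grip_force": force on a finger pad.
Only numpy, scipy, OpenCV 4.12 (cv2) and the standard library are available. Lean on these libraries where they do the work, as an engineer would, in place of code of your own. Each camera call takes 0.05 s, during which the arm holds its last target. There are 200 camera calls.

## Working session

There is one attempt and no reset: what is moved stays moved. The work goes in short steps, Python scripts to look and compute and a shell command to move; the robot and the scene stay as the last step left them, time stands still between calls to the robot, and variables do not carry over. Pictures are saved under pics/ and viewed, at most 14 in all, crops included, and the job is handed in when it is done.

```bash
ls; mkdir -p pics; cat > h.py <<'E'
import numpy as np, cv2
from bench import r
from scipy.spatial.transform import Rotation as R
def cam(n):
    c=r.camera(n); c['img']=np.array(c['img']); return c
def rot(c):
    a=np.array(c['attitude'],float)
    return a if a.shape==(3,3) else R.from_quat(a).as_matrix()
def world(c,uv,z):
    p=cv2.undistortPoints(np.array(uv,float).reshape(-1,1,2),np.array(c['camera_matrix'],float),np.array(c['dist_coeffs'],float)).reshape(-1,2)
    d=np.c_[p,np.ones(len(p))]@rot(c).T; o=np.array(c['xyz'],float)
    return o+d*((z-o[2])/d[:,2])[:,None]
def pix(c,P):
    P=np.array(P,float).reshape(-1,3); Rm=rot(c).T; t=-Rm@np.array(c['xyz'],float)
    return cv2.projectPoints(P,cv2.Rodrigues(Rm)[0],t,np.array(c['camera_matrix'],float),np.array(c['dist_coeffs'],float))[0].reshape(-1,2)
def save(c,f): cv2.imwrite('pics/'+f,cv2.cvtColor(c['img'],cv2.COLOR_RGB2BGR))
E
python3 - <<'E'
from h import *
s=r.read_state(); print(s)
for n in('top','side'):
    c=cam(n); save(c,n+'0.png'); print(n,c['xyz'],c['attitude'],c['camera_matrix'],c['dist_coeffs'])
    for t in('handle_grip','lever_post','dog_tip','cover','cover_knob','washer_1','washer_3','mat_centre','white_bottle','flask','weighing','tape','direction_lever','nut','handle'):
        try: print(t,[(round(d['score'],2),np.round(d['bbox']).astype(int).tolist()) for d in r.outline_of(t,n)][:5])
        except Exception as e: print(t,e)
E
```

```text
pics
{'time': 0.0, 'joint_positions': array([ 1.23340902,  0.33287759, -0.06471821,  1.46095893,  0.0215984 ,
        1.34988174, -0.08850676]), 'joint_vel': array([ 5.11481079e-04, -9.12833791e-04, -1.83396199e-03, -4.33558274e-04,
        1.14179163e-03, -6.62953158e-05,  3.18557323e-04]), 'joint_torque': array([ 1.06090556e-03, -6.23249102e+01,  2.46177893e-02, -3.89881861e+01,
       -6.13690680e-02,  3.98660358e-02,  1.35459031e-04]), 'ee_pos': array([ 0.19339861, -0.59393037,  0.23274199]), 'eef_rot': array([ 9.87636450e-01,  1.56760108e-01, -1.41014742e-04, -7.00973953e-04]), 'ft_force': array([ 0.47660481, -0.14552371,  0.6247371 ]), 'torque': array([ 0.04521675, -0.01104557, -0.00710692]), 'grip_force': 0.0, 'width': 0.08715053989551066}
top [0.42292993 0.01258663 1.54358225] [ 0.70910056 -0.70369394  0.03450656 -0.02829365] [[510.74939771   0.         327.59487141]
 [  0.         510.74939771 239.03631468]
 [  0.           0.           1.        ]] [0.04397544 0.         0.         0.         0.        ]
handle_grip [(0.61, [258, 276, 64, 40])]
lever_post [(0.28, [438, 287,
[... 928 characters left out ...]
rip [(0.57, [321, 294, 29, 64])]
lever_post [(0.39, [321, 269, 9, 14])]
dog_tip [(0.36, [257, 348, 68, 53]), (0.22, [337, 256, 38, 42])]
cover [(0.73, [337, 257, 35, 41])]
cover_knob [(0.74, [336, 257, 32, 34])]
washer_1 [(0.54, [323, 271, 11, 16]), (0.53, [408, 200, 13, 14])]
washer_3 [(0.54, [323, 271, 11, 16]), (0.53, [408, 200, 13, 14])]
mat_centre [(0.87, [257, 351, 66, 55])]
white_bottle [(0.97, [413, 156, 20, 38]), (0.67, [232, 270, 38, 27])]
flask [(0.87, [281, 232, 23, 37])]
weighing [(0.81, [206, 370, 18, 19])]
tape [(0.8, [232, 273, 39, 29])]
direction_lever [(0.57, [322, 270, 12, 16]), (0.29, [373, 190, 12, 8])]
nut [(0.41, [279, 231, 21, 37])]
handle [(0.62, [320, 296, 26, 64])]
```

```bash
python3 - <<'E'
import cv2
a=cv2.imread('pics/top0.png'); cv2.imwrite('pics/t1.png',cv2.resize(a[140:340,130:397],(800,600),interpolation=3))
cv2.imwrite('pics/t2.png',cv2.resize(a[140:340,370:637],(800,600),interpolation=3))
b=cv2.imread('pics/side0.png'); cv2.imwrite('pics/s1.png',cv2.resize(b[130:400,160:520],(800,600),interpolation=3))
E
```

```text
(no output)
```

View pics/t1.png

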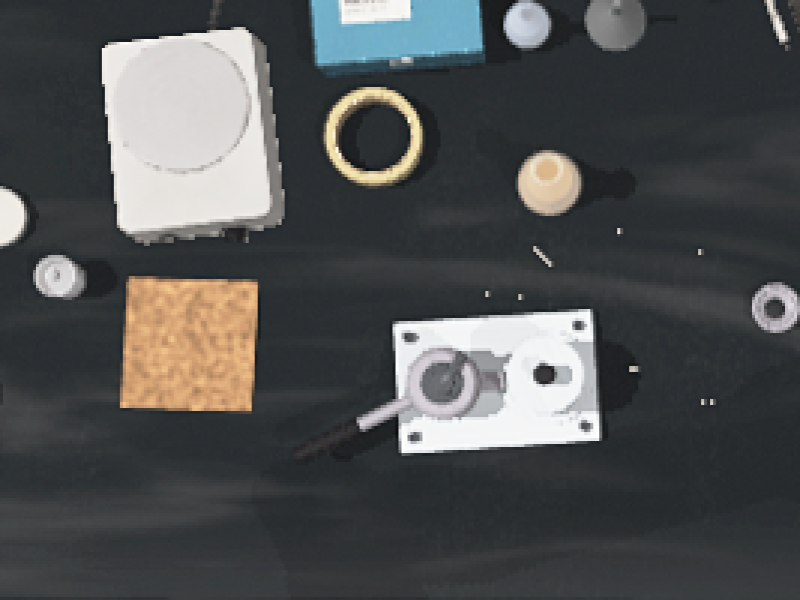

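View pics/t2.png

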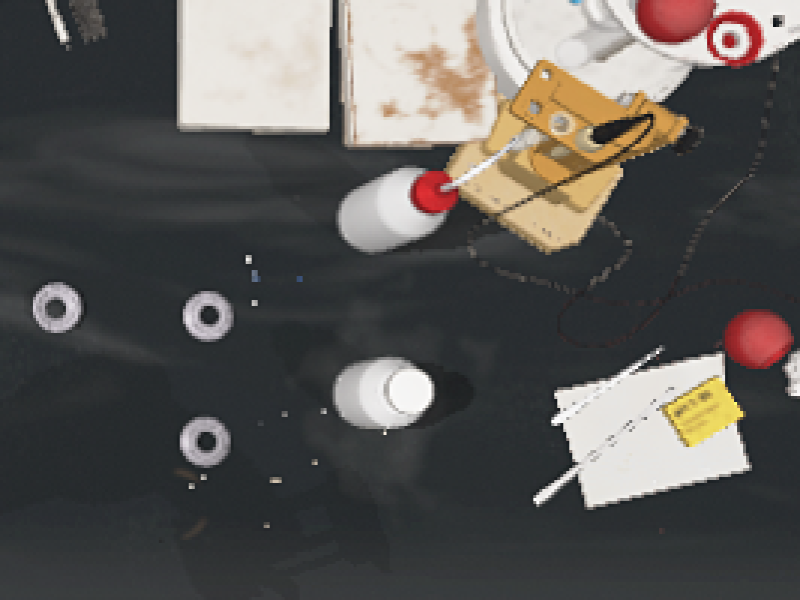

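View pics/s1.png

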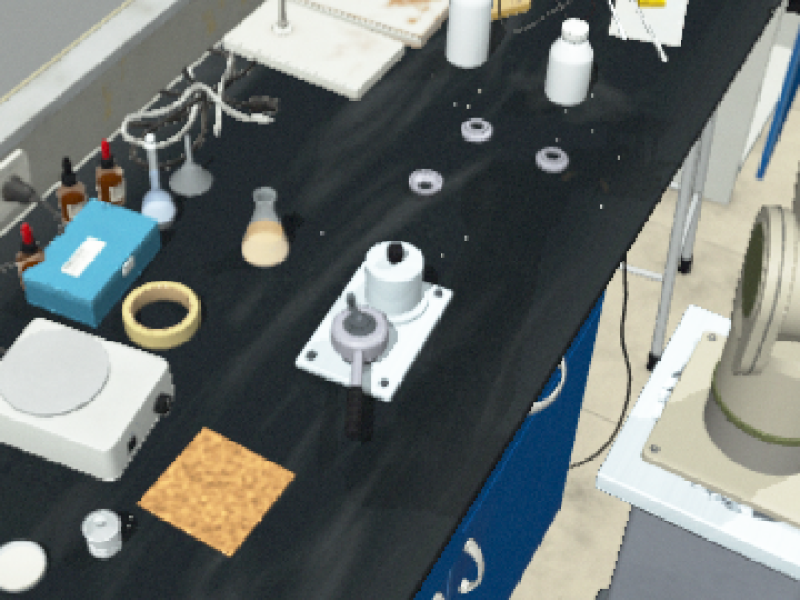

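```bash
python3 - <<'E'
from h import *
T=cam('top');S=cam('side')
print(rot(T).round(2).tolist(),rot(S).round(2).tolist())
print('tcp px',pix(T,[.194,-.594,.234]),pix(S,[.194,-.594,.234]), 'base',pix(T,[0,0,0]),pix(S,[0,0,0]))
t1=lambda u,v:(130+u*267/800,140+v/3); t2=lambda u,v:(370+u*267/800,140+v/3)
s1=lambda u,v:(160+u*.45,130+v*.45)
def show(n,z,a,b=None):
    print(n,world(T,[a],z)[0].round(4), world(S,[b],z)[0].round(4) if b else '')
show('A',.0065,t2(57,307),s1(426,182)); show('B',.0065,t2(207,316),s1(477,129));show('C',.0065,t2(205,441),s1(552,159))
for i,p in enumerate([(394,322),(591,310),(601,440),(401,454)]): show('plate%d'%i,.012,t1(*p))
show('knob',.107,t1(543,373),s1(395,252)); show('head',.061,t1(444,383),s1(359,333))
show('post',.084,t1(461,357),s1(351,297)); show('gripend',.046,t1(300,455),s1(358,432))
for i,p in enumerate([(128,277),(258,281),(252,411),(121,407)]): show('mat%d'%i,.003,t1(*p))
show('tape',.025,t1(374,136));show('flask',.1,t1(547,168));show('bottle',.128,t2(410,390));show('weigh',.05,t1(57,277))
b=S['img'][:,:,::-1]; w=cv2.resize(b[175:215,340:425],(800,376),interpolation=cv2.INTER_CUBIC)
a=T['img'][:,:,::-1]; v=cv2.resize(a[228:300,375:455],(222,200),interpolation=cv2.INTER_CUBIC)
v2=cv2.resize(a[250:290,265:335],(350,200),interpolation=cv2.INTER_CUBIC)
w[:]=w; o=np.zeros((580,800,3),np.uint8); o[:376]=w; o[378:578,:222]=v; o[378:578,230:580]=v2
cv2.imwrite('pics/w.png',o)
E
```

```text
[[0.01, -1.0, 0.09], [-1.0, -0.01, -0.01], [0.01, -0.09, -1.0]] [[-0.86, -0.35, 0.36], [-0.51, 0.58, -0.64], [0.01, -0.74, -0.68]]
tcp px [[565.45462872 379.05227839]] [[516.12372112 124.41142587]] base [[326.03522642 430.27812499]] [[502.81443854 324.47547813]]
A [ 0.5514 -0.1861  0.0065] [ 0.5548 -0.1903  0.0065]
B [ 0.5435 -0.337   0.0065] [ 0.5456 -0.338   0.0065]
C [ 0.4184 -0.3334  0.0065] [ 0.4201 -0.3317  0.0065]
plate0 [0.5328 0.1978 0.012 ] 
plate1 [0.5464 0.0006 0.012 ] 
plate2 [ 0.4168 -0.0103  0.012 ] 
plate3 [0.4016 0.1883 0.012 ] 
knob [0.4792 0.0459 0.107 ] [0.4766 0.0532 0.107 ]
head [0.4707 0.1425 0.061 ] [0.4674 0.1574 0.061 ]
post [0.4948 0.1247 0.084 ] [0.4954 0.1293 0.084 ]
gripend [0.4005 0.282  0.046 ] [0.3986 0.279  0.046 ]
mat0 [0.5767 0.4661 0.003 ] 
mat1 [0.5738 0.3362 0.003 ] 
mat2 [0.4433 0.3386 0.003 ] 
mat3 [0.4466 0.4685 0.003 ] 
tape [0.7185 0.2196 0.025 ] 
flask [0.6747 0.0442 0.1   ] 
bottle [ 0.4672 -0.495   0.128 ] 
weigh [0.5714 0.5205 0.05  ]
```

View pics/w.png

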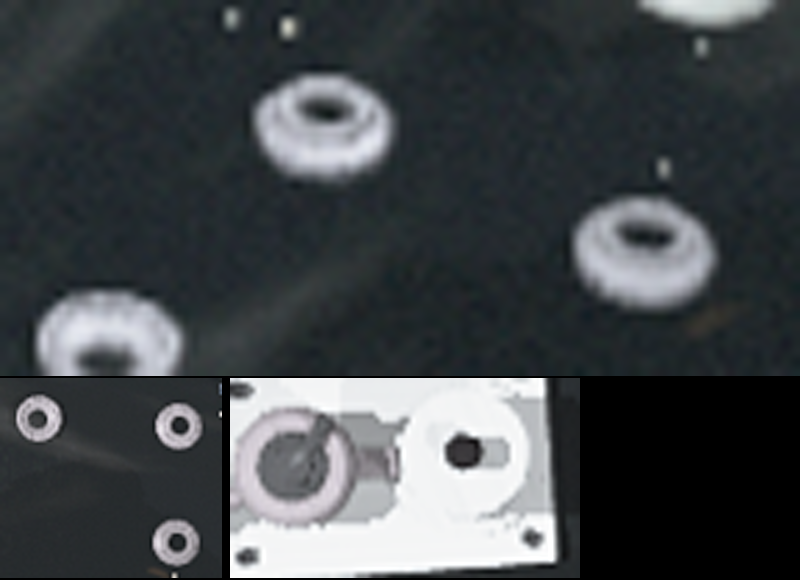

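```bash
cat >> h.py <<'E'
def wrap(a): return (a+np.pi)%(2*np.pi)-np.pi
def pose():
    s=r.read_state(); M=R.from_quat(s['eef_rot']).as_matrix(); return s,np.array(s['ee_pos']),M,np.arctan2(M[1,0],M[0,0])
def plan(xyz,psi=None,half=False):
    s,p,M,ps=pose(); d=M.T@(np.array(xyz)-p)
    t=0 if psi is None else wrap(ps-psi)
    print('at',p.round(4),'psi',ps.round(3),'q7',s['joint_positions'][6].round(2),'F',s['ft_force'].round(1),'w',round(s['width'],4),'g',round(s['grip_force'],1),'t',s['time'],'| shift tool',d.round(4),'|n',np.linalg.norm(d).round(3),'turn',round(t,3))
def arc(axis,rad_sign,dtheta,n):
    "rows for turning by dtheta ccw about world axis in n rows"
    _,p,M,_=pose(); q=p.copy(); a=dtheta/n; out=[]
    for i in range(n):
        v=q[:2]-axis; c,s=np.cos(a),np.sin(a); v2=np.array([c*v[0]-s*v[1],s*v[0]+c*v[1]]); d=np.r_[v2-v,0]; out.append(np.r_[M.T@d,-a].round(4).tolist()); q[:2]+=d[:2]; M=R.from_rotvec([0,0,a]).as_matrix()@M
    print(out[0])
E
python3 -m pendant '[[0.0255,-0.0297,0.0017,0],[0.0255,-0.0297,0.0017,0],[0.0255,-0.0297,0.0017,0],[0.0255,-0.0297,0.0017,0],[0.0255,-0.0297,0.0017,0],[0.0255,-0.0297,0.0017,0],[0.0255,-0.0297,0.0017,0],[0.0255,-0.0297,0.0017,0]]' 0.25 20
python3 -m pendant '[[0.0255,-0.0297,0.0017,0],[0.0255,-0.0297,0.0017,0],[0.0255,-0.0297,0.0017,0],[0.0255,-0.0297,0.0017,0],[0.0255,-0.0297,0.0017,0],[0.0255,-0.0297,0.0017,0],[0.0255,-0.0297,0.0017,0],[0.0255,-0.0297,0.0017,0]]'
python3 -m pendant '[[0.0255,-0.0297,0.0017,0],[0.0255,-0.0297,0.0017,0],[0.0255,-0.0297,0.0017,0],[0.0255,-0.0297,0.0017,0],[0,0,0,-0.123],[0,0,0,-0.123],[0,0,0,-0.123],[0,0,0,-0.123]]'
python3 -m pendant '[[0,0,0,-0.123],[0,0,0,-0.123],[0,0,0,-0.123],[0,0,0,-0.123],[0,0,0,-0.123],[0,0,0,-0.123],[0,0,0,-0.123],[0,0,0,-0.123]]'
python3 -m pendant '[[0,0,0,-0.123],[0,0,0,-0.123],[0,0,0,-0.123],[0,0,0,-0.123],[0,0,0,-0.123],[0,0,0,-0.123],[0,0,0,0],[0,0,0,0]]'
python3 -c "
from h import *
plan([.4952,.1278,.082],2.53)"
```

```text
time: 2.37
ee_pos: [0.3143, -0.3034, 0.2201]
eef_rot: [0.988, 0.157, 0.0, 0.0]
ft_force: [0.6, 0.9, 0.5]
width: 0.042
grip_force: 0.0
time: 3.03
ee_pos: [0.4348, -0.0142, 0.2067]
eef_rot: [0.988, 0.157, 0.001, 0.0]
ft_force: [1.0, 0.5, -0.8]
width: 0.0217
grip_force: 0.0
time: 3.7
ee_pos: [0.4946, 0.1288, 0.1995]
eef_rot: [0.918, 0.396, 0.0, -0.0]
ft_force: [-0.5, 0.2, 0.3]
width: 0.0222
grip_force: 0.0
time: 4.37
ee_pos: [0.4946, 0.1284, 0.1997]
eef_rot: [0.623, 0.782, 0.0, 0.0]
ft_force: [0.1, -0.0, 0.2]
width: 0.0215
grip_force: 0.0
time: 5.03
ee_pos: [0.4946, 0.1283, 0.1995]
eef_rot: [0.304, 0.953, 0.0, -0.0]
ft_force: [0.8, 0.7, 0.4]
width: 0.0221
grip_force: 0.0
at [0.4946 0.1283 0.1995] psi 2.525 q7 0.39 F [0.8 0.7 0.4] w 0.0221 g 0.0 t 5.0333 | shift tool [-8.000e-04 -1.000e-04  1.175e-01] |n 0.118 turn -0.005
```

```bash

python3 -m pendant '[[0,0,0.025,0],[0,0,0.025,0],[0,0,0.02,0],[0,0,0.015,0],[0,0,0.012,0],[0,0,0.01,0],[0,0,0.01,0],[0,0,0,0]]' 0.3
python3 -m pendant '[[0,0,0,0],[0,0,0,0],[0,0,0,0],[0,0,0,0],[0,0,0,0],[0,0,0,0]]' 0.0 8
python3 -m pendant '[[0.0002,-0.0036,0,0.12],[0.0002,-0.0036,0,0.12],[0.0002,-0.0036,0,0.12],[0.0002,-0.0036,0,0.12]]'
python3 -m pendant '[[0.0002,-0.0036,0,0.12],[0.0002,-0.0036,0,0.12],[0.0002,-0.0036,0,0.12],[0.0002,-0.0036,0,0.12],[0.0002,-0.0036,0,0.12],[0,0,0,0],[0,0,0,0]]'
python3 - <<'E'
from h import *
plan([.470,.114,.082])
c=cam('top'); save(c,'t3.png')
a=c['img'][:,:,::-1];cv2.imwrite('pics/t3c.png',cv2.resize(a[230:320,230:350],(800,600),interpolation=2))
E
```

```text
time: 5.7
ee_pos: [0.494, 0.1281, 0.0811]
eef_rot: [0.302, 0.953, -0.0, -0.001]
ft_force: [-1.7, 0.3, 0.0]
width: 0.0261
grip_force: 0.0
time: 6.2
ee_pos: [0.4954, 0.1289, 0.0832]
eef_rot: [0.302, 0.953, 0.001, 0.001]
ft_force: [2.1, 2.6, 3.0]
width: 0.0105
grip_force: 8.0
time: 6.53
ee_pos: [0.4844, 0.1208, 0.0832]
eef_rot: [0.522, 0.853, 0.002, 0.0]
ft_force: [2.1, 8.8, -0.7]
width: 0.0103
grip_force: 8.0
time: 7.12
ee_pos: [0.4677, 0.1184, 0.0836]
eef_rot: [0.749, 0.663, 0.003, 0.0]
ft_force: [5.4, 10.3, -1.1]
width: 0.0101
grip_force: 8.0
at [0.4677 0.1184 0.0836] psi 1.45 q7 -0.67 F [ 5.4 10.3 -1.1] w 0.0101 g 8.0 t 7.1167 | shift tool [-0.0041  0.0028  0.0016] |n 0.005 turn 0
```

View pics/t3c.png

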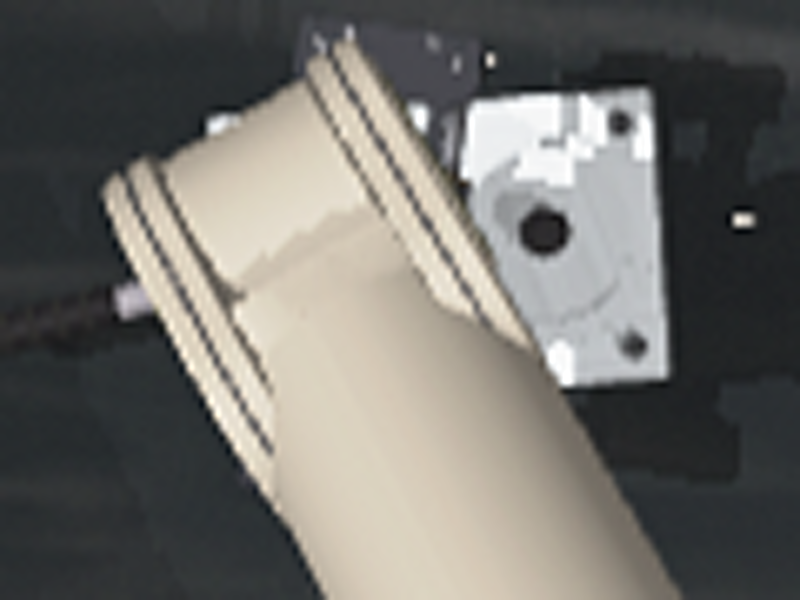

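```bash

python3 -m pendant '[[0,0,0,0],[0,0,0,0],[0,0,0,0]]' 0.3
python3 -m pendant '[[0,0,-0.015,0],[0,0,-0.035,0],[0,0,-0.035,0],[0,-0.04,-0.035,0],[0,-0.04,0,0],[0,-0.04,0,0],[0,-0.04,0,0],[0,0,0,0]]' 0.6
python3 - <<'E'
from h import *
plan([.4133,.255,.15])
s=cam('side');c=cam('top')
for n in('top','side'):
  for t in('handle_grip','lever_post','dog_tip','cover_knob'): print(n,t,[(round(d['score'],2),np.round(d['bbox'],1).tolist()) for d in r.outline_of(t,n)][:3])
a=c['img'][:,:,::-1];b=s['img'][:,:,::-1]
o=np.hstack([cv2.resize(a[220:320,220:350],(400,308),interpolation=2),cv2.resize(b[230:340,280:400],(336,308),interpolation=2)])
cv2.imwrite('pics/t4.png',o)
E
```

```text
time: 7.42
ee_pos: [0.4659, 0.1152, 0.0823]
eef_rot: [0.749, 0.663, -0.001, -0.0]
ft_force: [-0.2, 0.1, -0.7]
width: 0.022
grip_force: 0.0
time: 8.08
ee_pos: [0.3199, 0.1327, 0.1957]
eef_rot: [0.748, 0.663, -0.002, 0.005]
ft_force: [1.2, -0.9, -0.8]
width: 0.0523
grip_force: 0.0
at [0.3199 0.1327 0.1957] psi 1.45 q7 -0.3 F [ 1.2 -0.9 -0.8] w 0.0523 g 0.0 t 8.0833 | shift tool [0.133  0.0778 0.0448] |n 0.161 turn 0
top handle_grip [(0.78, [256.5, 271.6, 68.3, 25.4])]
top lever_post [(0.52, [281.8, 266.3, 18.7, 6.2])]
top dog_tip [(0.5, [295.5, 266.6, 5.7, 6.0])]
top cover_knob [(0.82, [312.7, 268.2, 34.0, 30.5])]
side handle_grip [(0.82, [320.1, 294.6, 35.9, 58.6])]
side lever_post [(0.39, [325.1, 271.0, 14.0, 14.2])]
side dog_tip []
side cover_knob [(0.28, [280.0, 231.4, 17.3, 37.4])]
```

View pics/t4.png

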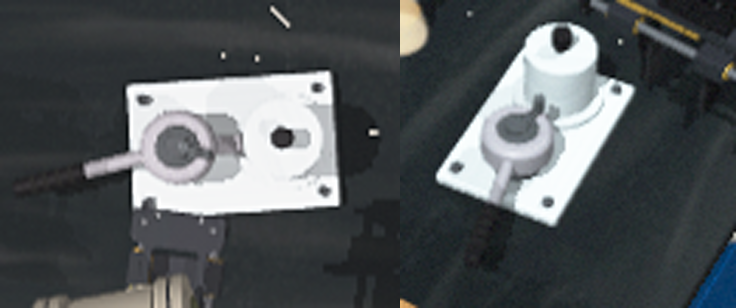

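```bash

python3 - <<'E'
from h import *
c=cam('top')
f=lambda u,v:(220+u*.325,220+v*.325)
ge=world(c,[f(17,189)],.046)[0]; hd=world(c,[f(178,147)],.061)[0]; ex=world(c,[f(88,170)],.046)[0]
print(ge,hd,ex, 'post', world(c,[f(232,152)],.080))
A=np.array([.4708,.1445]); v=ge[:2]-A; v2=ge[:2]-ex[:2]
for v in(v,v2): print(np.hypot(*v), np.arctan2(-v[0],v[1]))
# reproj of predicted things in crop coords
g=lambda P:((pix(c,P)-220)/.325).round(0)
print('axis61',g([.4708,.1445,.061]),'knob',g([.4781,.0442,.107]))
E
```

```text
[0.43010751 0.29613409 0.046     ] [0.47034038 0.14346682 0.061     ] [0.44845293 0.22960781 0.046     ] post [[0.46545132 0.09161094 0.08      ]]
0.15699928127877802 0.26218241128528025
0.0690094165775384 0.2690744634918459
axis61 [[177. 147.]] knob [[283. 138.]]
```

```bash

python3 -m pendant '[[0,0.02,0,-0.12],[0,0.02,0,-0.12],[0,0.02,0,-0.12],[0,0,0,-0.026],[0,0,0,0]]'
python3 -c "
from h import *
plan([.438,.2651,.038],1.836)"
```

```text
time: 9.05
ee_pos: [0.3845, 0.1333, 0.1945]
eef_rot: [0.607, 0.795, -0.0, -0.002]
ft_force: [0.2, -0.1, -0.2]
width: 0.0525
grip_force: 0.0
at [0.3845 0.1333 0.1945] psi 1.837 q7 -0.04 F [ 0.2 -0.1 -0.2] w 0.0525 g 0.0 t 9.05 | shift tool [0.1128 0.0867 0.1566] |n 0.212 turn 0.001
```

```bash

python3 -m pendant '[[0.0282,0.0217,0,0],[0.0282,0.0217,0,0],[0.0282,0.0217,0,0],[0.0282,0.0217,0,0],[0,0,0.03,0],[0,0,0.03,0],[0,0,0.03,0],[0,0,0.03,0]]'
python3 -m pendant '[[0,0,0.0185,0],[0,0,0.018,0],[0,0,0,0],[0,0,0,0],[0,0,0,0],[0,0,0,0],[0,0,0,0],[0,0,0,0]]' 0 25
python3 -m pendant '[[0,0,0,0],[-0.0008,0.014,0,0.112],[-0.0008,0.014,0,0.112],[-0.0008,0.014,0,0.112],[-0.0008,0.014,0,0.112],[-0.0008,0.014,0,0.112],[-0.0008,0.014,0,0.112],[-0.0008,0.014,0,0.112]]'
python3 -c "
from h import *
plan([.438,.2651,.038],1.836)"
```

```text
time: 9.72
ee_pos: [0.4377, 0.2643, 0.0733]
eef_rot: [0.608, 0.794, -0.001, -0.0]
ft_force: [1.1, -1.0, 0.1]
width: 0.0519
grip_force: 0.0
time: 10.38
ee_pos: [0.4394, 0.265, 0.0397]
eef_rot: [0.608, 0.794, 0.001, 0.001]
ft_force: [3.4, 1.5, 3.9]
width: 0.0176
grip_force: 25.0
time: 11.05
ee_pos: [0.5342, 0.2551, 0.0397]
eef_rot: [0.866, 0.5, 0.002, -0.001]
ft_force: [2.8, 8.4, 3.5]
width: 0.0177
grip_force: 25.0
at [0.5342 0.2551 0.0397] psi 1.048 q7 -1.35 F [2.8 8.4 3.5] w 0.0177 g 25.0 t 11.05 | shift tool [-0.0394 -0.0883  0.0016] |n 0.097 turn -0.788
```

```bash

python3 -m pendant '[[-0.0009,-0.015,0,-0.12],[-0.0009,-0.015,0,-0.12],[-0.0009,-0.015,0,-0.12],[-0.0009,-0.015,0,-0.12],[-0.0009,-0.015,0,-0.12]]'
python3 -m pendant '[[-0.0009,-0.015,0,-0.12],[-0.0009,-0.015,0,-0.12],[-0.0009,-0.015,0,-0.12],[-0.0009,-0.015,0,-0.12],[-0.0009,-0.015,0,-0.12],[0,0,0,0]]'
python3 -m pendant '[[-0.0009,0.015,0,0.12],[-0.0009,0.015,0,0.12],[-0.0009,0.015,0,0.12],[-0.0009,0.015,0,0.12],[-0.0009,0.015,0,0.12]]'
python3 -m pendant '[[-0.0009,0.015,0,0.12],[-0.0009,0.015,0,0.12],[-0.0009,0.015,0,0.12],[-0.0009,0.015,0,0.12],[-0.0009,0.015,0,0.12],[0,0,0,0]]'
python3 -c "
from h import *
plan([.438,.2651,.038],1.836)"
```

```text
time: 11.47
ee_pos: [0.4623, 0.2695, 0.0396]
eef_rot: [0.676, 0.737, 0.002, 0.001]
ft_force: [8.5, 1.2, 4.2]
width: 0.0171
grip_force: 25.1
time: 11.97
ee_pos: [0.398, 0.2429, 0.0404]
eef_rot: [0.428, 0.904, 0.006, 0.004]
ft_force: [24.5, 14.3, -26.0]
width: 0.0169
grip_force: 25.0
time: 12.38
ee_pos: [0.4624, 0.2696, 0.0399]
eef_rot: [0.68, 0.733, 0.001, 0.001]
ft_force: [1.8, -0.2, 12.9]
width: 0.017
grip_force: 25.4
time: 12.88
ee_pos: [0.5362, 0.2537, 0.04]
eef_rot: [0.867, 0.498, 0.002, -0.001]
ft_force: [5.7, 6.6, 5.0]
width: 0.0168
grip_force: 25.0
at [0.5362 0.2537 0.04  ] psi 1.042 q7 -1.35 F [5.7 6.6 5. ] w 0.0168 g 25.0 t 12.8833 | shift tool [-0.0397 -0.0905  0.0017] |n 0.099 turn -0.794
```

```bash

python3 -m pendant '[[-0.0009,-0.015,0,-0.12],[-0.0009,-0.015,0,-0.12],[-0.0009,-0.015,0,-0.12],[-0.0009,-0.015,0,-0.12],[-0.0009,-0.015,0,-0.12]]'
python3 -m pendant '[[-0.0009,-0.015,0,-0.12],[-0.0009,-0.015,0,-0.12],[-0.0009,-0.015,0,-0.12],[-0.0009,-0.015,0,-0.12],[-0.0008,-0.013,0,-0.105],[0,0,0,0]]'
python3 -m pendant '[[0,0,0,0],[0,0,0,0],[0,0,0,0],[0,0,-0.03,0],[0,0,-0.04,0],[0,0,-0.04,0],[0,0,-0.04,0]]' 0.6
python3 -m pendant '[[0,-0.03,0,0],[0,-0.04,0,0],[0,-0.03,0,0],[0,0,0,0]]'
python3 - <<'E'
from h import *
plan([.438,.2651,.038],1.836)
s=cam('side');c=cam('top')
a=c['img'][:,:,::-1];b=s['img'][:,:,::-1]
o=np.hstack([cv2.resize(a[220:320,220:350],(400,308),interpolation=2),cv2.resize(b[230:340,280:400],(336,308),interpolation=2)])
cv2.imwrite('pics/t5.png',o)
E
```

```text
time: 13.3
ee_pos: [0.4627, 0.2694, 0.04]
eef_rot: [0.676, 0.737, 0.002, 0.001]
ft_force: [8.5, -0.3, 5.7]
width: 0.0173
grip_force: 25.0
time: 13.8
ee_pos: [0.3981, 0.2428, 0.0402]
eef_rot: [0.435, 0.9, 0.004, 0.003]
ft_force: [19.3, 9.7, -8.4]
width: 0.0174
grip_force: 25.0
time: 14.38
ee_pos: [0.3922, 0.242, 0.1893]
eef_rot: [0.437, 0.9, -0.002, -0.001]
ft_force: [1.4, -0.9, 0.6]
width: 0.0499
grip_force: 0.0
time: 14.72
ee_pos: [0.3418, 0.1992, 0.1906]
eef_rot: [0.436, 0.9, -0.011, 0.001]
ft_force: [0.3, -0.1, -0.2]
width: 0.0522
grip_force: 0.0
at [0.3418 0.1992 0.1906] psi 2.239 q7 0.29 F [ 0.3 -0.1 -0.2] w 0.0522 g 0.0 t 14.7167 | shift tool [-0.0063  0.1194  0.1504] |n 0.192 turn 0.403
```

View pics/t5.png

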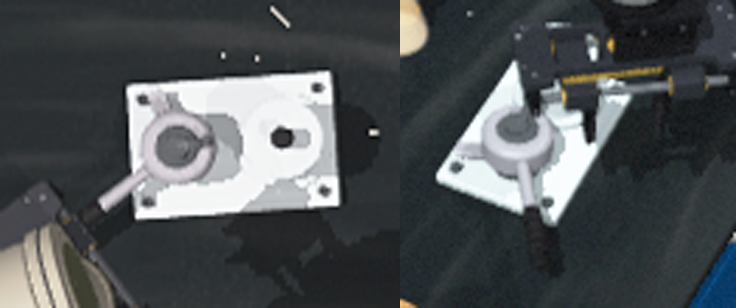

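```bash
python3 -c "
from h import *
plan([.4783,.045,.097])"
```

```text
at [0.3437 0.2006 0.1905] psi 2.238 q7 0.28 F [ 0.3 -1.1  0.4] w 0.0524 g 0.0 t 14.8167 | shift tool [-0.2049  0.0111  0.0946] |n 0.226 turn 0
```

```bash

python3 -m pendant '[[-0.0342,0.0018,0,0],[-0.0342,0.0018,0,0],[-0.0342,0.0018,0,0],[-0.0342,0.0018,0,0],[-0.0342,0.0018,0,0],[-0.0342,0.0018,0,0],[0,0,0.025,0],[0,0,0.025,0]]'
python3 -m pendant '[[0,0,0.02,0],[0,0,0.012,0],[0,0,0.011,0],[0,0,0,0]]'
python3 -c "
from h import *
plan([.4783,.045,.097])"
python3 -m pendant '[[0,0,0,0],[0,0,0,0],[0,0,0,0],[0,0,0,0],[0,0,0,0],[0,0,0,0],[0,0,0,0]]' 0 30
python3 -c "
from h import *
plan([.4783,.045,.097])"
```

```text
time: 15.48
ee_pos: [0.481, 0.0465, 0.1386]
eef_rot: [0.437, 0.899, -0.006, -0.005]
ft_force: [-0.5, 0.5, -0.5]
width: 0.0519
grip_force: 0.0
time: 15.82
ee_pos: [0.4778, 0.047, 0.0955]
eef_rot: [0.435, 0.9, -0.008, -0.005]
ft_force: [-0.2, -0.3, -0.7]
width: 0.0525
grip_force: 0.0
at [0.4778 0.047  0.0955] psi 2.241 q7 0.2 F [-0.2 -0.3 -0.7] w 0.0525 g 0.0 t 15.8167 | shift tool [-0.0019 -0.0009 -0.0015] |n 0.003 turn 0
time: 16.4
ee_pos: [0.4791, 0.0465, 0.0982]
eef_rot: [0.436, 0.9, -0.008, -0.003]
ft_force: [2.4, 0.5, 1.1]
width: 0.0207
grip_force: 30.0
at [0.4791 0.0465 0.0982] psi 2.24 q7 0.2 F [2.4 0.5 1.1] w 0.0207 g 30.0 t 16.4 | shift tool [-0.0006 -0.0015  0.0012] |n 0.002 turn 0
```

```bash

python3 -m pendant '[[0,0,-0.01,0],[0,0,-0.02,0],[0,0,-0.02,0],[0,0,-0.03,0],[0,0,-0.03,0],[0,0,-0.02,0],[0,0,0,0]]'
python3 -c "
from h import *
plan([.5101,.4024,.0982-.012+.003])"
```

```text
time: 16.98
ee_pos: [0.4816, 0.0484, 0.2316]
eef_rot: [0.436, 0.9, -0.007, -0.001]
ft_force: [1.1, -0.4, -2.3]
width: 0.0204
grip_force: 30.0
at [0.4816 0.0484 0.2316] psi 2.24 q7 0.35 F [ 1.1 -0.4 -2.3] w 0.0204 g 30.0 t 16.9833 | shift tool [0.2606 0.244  0.1377] |n 0.383 turn 0
```

```bash

python3 -m pendant '[[0.0130,0.0122,0,0],[0.0261,0.0244,0,0],[0.0261,0.0244,0,0],[0.0261,0.0244,0,0],[0.0261,0.0244,0,0],[0.0261,0.0244,0,0],[0.0261,0.0244,0,0],[0.0261,0.0244,0,0]]'
python3 -m pendant '[[0.0261,0.0244,0,0],[0.0261,0.0244,0,0],[0.0130,0.0122,0,0],[0,0,0.03,0],[0,0,0.03,0],[0,0,0.03,0],[0,0,0.02,0],[0,0,0,0]]'
python3 -c "
from h import *
plan([.5101,.4024,.0982-.012+.003])"
```

```text
time: 17.65
ee_pos: [0.5017, 0.3159, 0.2228]
eef_rot: [0.436, 0.9, -0.009, -0.004]
ft_force: [0.6, -0.3, -1.7]
width: 0.0203
grip_force: 30.0
time: 18.32
ee_pos: [0.5062, 0.3998, 0.1073]
eef_rot: [0.435, 0.9, -0.012, -0.005]
ft_force: [-0.6, -0.7, -3.6]
width: 0.0201
grip_force: 30.0
at [0.5062 0.3998 0.1073] psi 2.241 q7 -0.45 F [-0.6 -0.7 -3.6] w 0.0201 g 30.0 t 18.3167 | shift tool [-0.0003  0.0052  0.0179] |n 0.019 turn 0
```

```bash

python3 -m pendant '[[0,0.005,0.008,0],[0,0,0.005,0],[0,0,0.003,0],[0,0,0.001,0],[0,0,0.001,0],[0,0,0,0]]'
python3 -c "
from h import *
plan([.5101,.4024,.0982-.012+.003])"
```

```text
time: 18.82
ee_pos: [0.5121, 0.4055, 0.0956]
eef_rot: [0.436, 0.9, -0.008, -0.003]
ft_force: [-0.4, -0.7, -1.8]
width: 0.0201
grip_force: 30.0
at [0.5121 0.4055 0.0956] psi 2.24 q7 -0.45 F [-0.4 -0.7 -1.8] w 0.0201 g 30.0 t 18.8167 | shift tool [-0.0011 -0.0034  0.0064] |n 0.007 turn 0
```

```bash

python3 -m pendant '[[0,-0.003,0.002,0],[0,0,0.002,0],[0,0,0.001,0],[0,0,0.001,0],[0,0,0,0]]'
python3 -c "
from h import *
plan([.5101,.4024,.0982-.012+.003])"
```

```text
time: 19.23
ee_pos: [0.5097, 0.4035, 0.0892]
eef_rot: [0.436, 0.9, -0.008, -0.003]
ft_force: [-0.7, -0.4, -2.0]
width: 0.0204
grip_force: 30.0
at [0.5097 0.4035 0.0892] psi 2.24 q7 -0.46 F [-0.7 -0.4 -2. ] w 0.0204 g 30.0 t 19.2333 | shift tool [-0.0011 -0.0004 -0.    ] |n 0.001 turn 0
```

```bash

python3 -m pendant '[[0,0,0.001,0],[0,0,0.001,0],[0,0,0,0],[0,0,0,0]]'
python3 -c "
from h import *
plan([.5101,.4024,.0982-.012+.003])"
```

```text
time: 19.57
ee_pos: [0.5104, 0.4042, 0.0885]
eef_rot: [0.436, 0.9, -0.007, -0.003]
ft_force: [1.6, 0.4, 5.9]
width: 0.0204
grip_force: 30.0
at [0.5104 0.4042 0.0885] psi 2.24 q7 -0.46 F [1.6 0.4 5.9] w 0.0204 g 30.0 t 19.5667 | shift tool [-0.0012 -0.0013 -0.0007] |n 0.002 turn 0
```

```bash

python3 -m pendant '[[0,0,-0.001,0],[0,0,0,0],[0,0,0,0],[0,0,0,0],[0,0,-0.02,0],[0,0,-0.03,0],[0,0,-0.03,0],[0,0,-0.03,0]]' 0.6
python3 -m pendant '[[0,0,0,0.112],[0,0,0,0.112],[0,0,0,0.112],[0,0,0,0.112],[0,0,0,0.112],[0,0,0,0.112],[0,0,0,0]]' 
python3 - <<'E'
from h import *
plan([.5445,-.3375,.10],1.571)
for n in('top','side'):
  c=cam(n)
  for d in r.outline_of('washer_1',n)[:5]:
    m=d['mask']; v,u=np.nonzero(m); M=cv2.minEnclosingCircle(np.c_[u,v].astype(np.float32))
    print(n,round(d['score'],2),d['bbox'],world(c,[d['bbox'][:2]],.0065)[0].round(4),world(c,[(u.mean(),v.mean())],.0065)[0].round(4))
  if n=='top':
    a=c['img'][:,:,::-1]
    o=np.vstack([cv2.resize(a[230:300,370:460],(440,342),interpolation=2),np.zeros((4,440,3),np.uint8),cv2.resize(a[210:300,240:355],(440,244*440//312 if 0 else 344),interpolation=2)])
cv2.imwrite('pics/t6.png',o[:600] if 0 else cv2.resize(o,None,fx=.85,fy=.85))
E
```

```text
time: 20.23
ee_pos: [0.5106, 0.4046, 0.199]
eef_rot: [0.435, 0.9, -0.008, -0.003]
ft_force: [1.1, -0.8, 0.0]
width: 0.0515
grip_force: 0.0
time: 20.82
ee_pos: [0.5107, 0.4047, 0.198]
eef_rot: [0.71, 0.704, -0.009, -0.0]
ft_force: [-0.5, 0.6, -0.1]
width: 0.0522
grip_force: 0.0
at [0.5107 0.4047 0.198 ] psi 1.563 q7 -1.04 F [-0.5  0.6 -0.1] w 0.0522 g 0.0 t 20.8167 | shift tool [-0.7407  0.0408  0.1065] |n 0.749 turn -0.008
top 0.7 [437.4, 288.7, 17.9, 16.8] [ 0.4133 -0.3303  0.0065] [ 0.417  -0.3302  0.0065]
top 0.56 [440.6, 245.7, 20.0, 14.6] [ 0.5425 -0.3416  0.0065] [ 0.5439 -0.3349  0.0065]
top 0.46 [388.0, 243.1, 14.7, 14.3] [ 0.549  -0.183   0.0065] [ 0.551  -0.1842  0.0065]
top 0.33 [497.9, 271.7, 32.6, 19.0] [ 0.4657 -0.5118  0.0065] [ 0.4679 -0.5095  0.0065]
side 0.51 [351.4, 211.3, 13.9, 10.0] [ 0.557  -0.1924  0.0065] [ 0.56   -0.1962  0.0065]
```

View pics/t6.png

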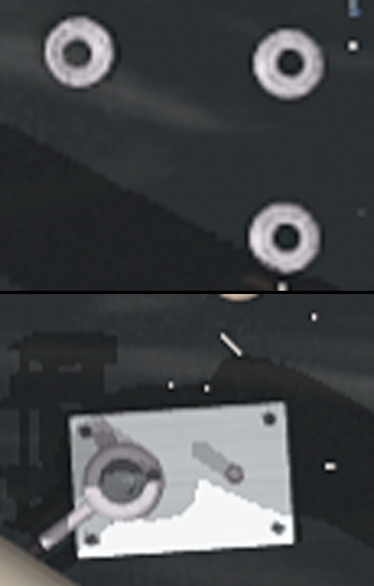

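```bash
cat >> h.py <<'E'
def blob(c,P,z=.0065,half=14):
    u,v=pix(c,[P[0],P[1],z])[0].round().astype(int); g=c['img'].max(2)[v-half:v+half+1,u-half:u+half+1]
    m=(g>95).astype(np.uint8); n,l,st,ce=cv2.connectedComponentsWithStats(m); k=1+np.argmax(st[1:,4])
    q=np.argwhere(l==k)[:,::-1].astype(np.float32); cc,rr=cv2.minEnclosingCircle(q); hull=cv2.convexHull(q); mm=cv2.moments(hull)
    ctr=np.array([mm['m10']/mm['m00'],mm['m01']/mm['m00']])
    w=world(c,[ctr+[u-half,v-half]],z)[0]; print('blob',w.round(4),'r px',round(rr,1),'area',st[k,4]); return w
E
python3 - <<'E'
from h import *
c=cam('top')
print('pxpitch',pix(c,[.5,-.3,0])-pix(c,[.5,-.31,0]))
blob(c,[.5513,-.185],.0065);blob(c,[.544,-.336],.0065);blob(c,[.4184,-.332],.0065)
print('arbor tip',world(c,[(311.65,265.1)],.074))
E
```

```text
pxpitch [[-3.31299808 -0.02773612]]
blob [ 0.552  -0.1846  0.0065] r px 8.3 area 186
blob [ 0.5446 -0.3367  0.0065] r px 8.2 area 189
blob [ 0.419  -0.3319  0.0065] r px 8.5 area 191
arbor tip [[0.4783044  0.04542503 0.074     ]]
```

```bash

python3 -m pendant '[[-0.02,0.0018,0,0],[-0.039,0.0018,0,0],[-0.039,0.0018,0,0],[-0.039,0.0018,0,0],[-0.039,0.0018,0,0],[-0.039,0.0018,0,0],[-0.039,0.0018,0,0],[-0.039,0.0018,0,0]]' 
python3 -m pendant '[[-0.039,0.0018,0,0],[-0.039,0.0018,0,0],[-0.039,0.0018,0,0],[-0.039,0.0018,0,0],[-0.039,0.0018,0,0],[-0.039,0.0018,0,0],[-0.039,0.0018,0,0],[-0.039,0.0018,0,0]]' 
python3 -m pendant '[[-0.039,0.0018,0,0],[-0.039,0.0018,0,0],[-0.039,0.0018,0,0],[-0.02,0.0018,0.03,0],[0,0,0.04,0],[0,0,0.03,0],[0,0,0.02,0],[0,0,0,0]]' 
python3 -c "
from h import *
plan([.5446,-.3367,.0195],1.571)"
```

```text
time: 21.73
ee_pos: [0.5243, 0.1098, 0.2014]
eef_rot: [0.707, 0.707, -0.009, -0.0]
ft_force: [1.1, 0.5, 0.8]
width: 0.0521
grip_force: 0.0
time: 22.4
ee_pos: [0.5378, -0.2023, 0.205]
eef_rot: [0.707, 0.707, -0.009, -0.0]
ft_force: [1.3, -0.5, -0.1]
width: 0.0521
grip_force: 0.0
time: 23.07
ee_pos: [0.5408, -0.3377, 0.0813]
eef_rot: [0.707, 0.707, -0.009, -0.004]
ft_force: [-1.1, 0.5, -0.2]
width: 0.0522
grip_force: 0.0
at [ 0.5408 -0.3377  0.0813] psi 1.57 q7 0.21 F [-1.1  0.5 -0.2] w 0.0522 g 0.0 t 23.0667 | shift tool [0.0014 0.005  0.0617] |n 0.062 turn -0.001
```

```bash

python3 -m pendant '[[0.001,0.005,0.03,0],[0,0,0.02,0],[0,0,0.007,0],[0,0,0.003,0],[0,0,0,0]]' 
python3 -c "
from h import *
plan([.5446,-.3367,.0195],1.571)"
```

```text
time: 23.48
ee_pos: [0.5481, -0.3386, 0.0273]
eef_rot: [0.708, 0.706, -0.009, -0.0]
ft_force: [0.4, -0.4, 0.4]
width: 0.0522
grip_force: 0.0
at [ 0.5481 -0.3386  0.0273] psi 1.569 q7 0.18 F [ 0.4 -0.4  0.4] w 0.0522 g 0.0 t 23.4833 | shift tool [ 0.002  -0.0034  0.0078] |n 0.009 turn -0.002
```

```bash

python3 -m pendant '[[0.001,-0.0015,0.004,0],[0.001,-0.001,0.003,0],[0,0,0,0]]' 
python3 -c "
from h import *
plan([.5446,-.3367,.0195],1.571)"
```

```text
time: 23.73
ee_pos: [0.545, -0.3365, 0.0197]
eef_rot: [0.708, 0.706, -0.009, -0.0]
ft_force: [-0.5, -0.4, 0.4]
width: 0.0522
grip_force: 0.0
at [ 0.545  -0.3365  0.0197] psi 1.568 q7 0.17 F [-0.5 -0.4  0.4] w 0.0522 g 0.0 t 23.7333 | shift tool [-0.0002 -0.0004  0.0002] |n 0.0 turn -0.003
```

Close and lift.

```bash

python3 -m pendant '[[0,0,0,0],[0,0,0,0],[0,0,0,0],[0,0,0,0],[0,0,0,0],[0,0,0,0],[0,0,0,0]]' 0 25
python3 -m pendant '[[0,0,-0.01,0],[0,0,-0.02,0],[0,0,-0.03,0],[0,0,-0.04,0],[0,0,-0.03,0],[0,0,0,0]]' 
python3 - <<'E'
from h import *
plan([.4785,.0457,.15],1.571)
E
```

```text
time: 24.32
ee_pos: [0.5454, -0.3366, 0.0196]
eef_rot: [0.708, 0.706, -0.009, -0.0]
ft_force: [-0.6, 0.5, 2.8]
width: 0.0326
grip_force: 25.0
time: 24.82
ee_pos: [0.5498, -0.3356, 0.157]
eef_rot: [0.708, 0.706, -0.007, 0.004]
ft_force: [0.5, -0.1, 0.6]
width: 0.0324
grip_force: 25.0
at [ 0.5498 -0.3356  0.157 ] psi 1.568 q7 0.23 F [ 0.5 -0.1  0.6] w 0.0324 g 25.0 t 24.8167 | shift tool [ 0.3812 -0.0722  0.0011] |n 0.388 turn -0.003
```

```bash

python3 -m pendant '[[0.02,-0.0036,0,0],[0.038,-0.0072,0,0],[0.038,-0.0072,0,0],[0.038,-0.0072,0,0],[0.038,-0.0072,0,0],[0.038,-0.0072,0,0],[0.038,-0.0072,0,0],[0.038,-0.0072,0,0]]' 
python3 -m pendant '[[0.038,-0.0072,0,0],[0.038,-0.0072,0,0],[0.0187,-0.0036,0,0],[0,0,0.02,0],[0,0,0.01,0],[0,0,0,0],[0,0,0,0]]' 
python3 - <<'E'
from h import *
plan([.4785,.0457,.10],1.571)
E
```

```text
time: 25.48
ee_pos: [0.4926, -0.0472, 0.1468]
eef_rot: [0.708, 0.706, -0.009, -0.0]
ft_force: [0.5, 0.3, -0.3]
width: 0.0324
grip_force: 25.0
time: 26.07
ee_pos: [0.475, 0.0448, 0.1154]
eef_rot: [0.708, 0.706, -0.009, -0.001]
ft_force: [0.5, 0.8, 0.4]
width: 0.0322
grip_force: 25.0
at [0.475  0.0448 0.1154] psi 1.567 q7 -0.38 F [0.5 0.8 0.4] w 0.0322 g 25.0 t 26.0667 | shift tool [0.0011 0.0037 0.0154] |n 0.016 turn -0.004
```

```bash

python3 -m pendant '[[0.001,0.0037,0.01,0],[0,0,0.006,0],[0,0,0,0],[0,0,0,0]]' 
python3 - <<'E'
from h import *
plan([.4785,.0457,.08],1.571)
E
```

```text
time: 26.4
ee_pos: [0.4788, 0.046, 0.0998]
eef_rot: [0.708, 0.706, -0.009, -0.001]
ft_force: [-0.1, 0.6, -0.1]
width: 0.0325
grip_force: 25.0
at [0.4788 0.046  0.0998] psi 1.568 q7 -0.41 F [-0.1  0.6 -0.1] w 0.0325 g 25.0 t 26.4 | shift tool [-0.     -0.      0.0198] |n 0.02 turn -0.003
```

```bash

python3 -m pendant '[[0,0,0.006,0],[0,0,0.006,0],[0,0,0.006,0],[0,0,0.006,0],[0,0,0,0]]' 
python3 -m pendant '[[0,0,0.008,0],[0,0,0.008,0],[0,0,0.008,0],[0,0,0,0]]' 
python3 - <<'E'
from h import *
plan([.4785,.0457,.0315],1.571)
E
```

```text
time: 26.82
ee_pos: [0.4791, 0.0461, 0.0748]
eef_rot: [0.708, 0.706, -0.008, -0.0]
ft_force: [5.2, 0.5, -4.6]
width: 0.0325
grip_force: 25.0
time: 27.15
ee_pos: [0.4789, 0.0459, 0.0503]
eef_rot: [0.708, 0.706, -0.008, -0.0]
ft_force: [8.3, 0.9, -6.8]
width: 0.0323
grip_force: 25.0
at [0.4789 0.0459 0.0503] psi 1.568 q7 -0.47 F [ 8.3  0.9 -6.8] w 0.0323 g 25.0 t 27.15 | shift tool [-0.     -0.0002  0.0188] |n 0.019 turn -0.003
```

```bash

python3 -m pendant '[[0,0.002,0,0],[0,0,0,0],[0,0,0,0]]' 
python3 -m pendant '[[0,0,0.006,0],[0,0,0.006,0],[0,0,0.004,0],[0,0,0,0]]' 
python3 - <<'E'
from h import *
plan([.4785,.0457,.0315],1.571)
E
```

```text
time: 27.4
ee_pos: [0.4795, 0.0457, 0.0509]
eef_rot: [0.708, 0.706, -0.009, -0.001]
ft_force: [-0.1, -0.1, -0.4]
width: 0.0327
grip_force: 25.0
time: 27.73
ee_pos: [0.4795, 0.0455, 0.0345]
eef_rot: [0.708, 0.706, -0.009, -0.001]
ft_force: [0.5, 0.2, -0.7]
width: 0.0324
grip_force: 25.0
at [0.4795 0.0455 0.0345] psi 1.568 q7 -0.49 F [ 0.5  0.2 -0.7] w 0.0324 g 25.0 t 27.7333 | shift tool [ 0.0002 -0.0009  0.003 ] |n 0.003 turn -0.003
```

```bash

python3 -m pendant '[[0,0.001,0.002,0],[0,0,0.001,0],[0,0,0,0]]' 
python3 -m pendant '[[0,0,0,0],[0,0,0,0],[0,0,0,0],[0,0,0,0],[0,0,-0.02,0],[0,0,-0.03,0],[0,0,-0.04,0],[0,0,-0.04,0]]' 0.6
python3 - <<'E'
from h import *
plan([.552,-.1846,.1],1.571)
E
```

```text
time: 27.98
ee_pos: [0.481, 0.0455, 0.0325]
eef_rot: [0.708, 0.706, -0.009, -0.0]
ft_force: [0.5, 0.9, -0.6]
width: 0.0327
grip_force: 25.0
time: 28.65
ee_pos: [0.4819, 0.0474, 0.1637]
eef_rot: [0.708, 0.706, -0.009, -0.001]
ft_force: [1.1, -0.1, 0.9]
width: 0.0519
grip_force: 0.0
at [0.4819 0.0474 0.1637] psi 1.569 q7 -0.34 F [ 1.1 -0.1  0.9] w 0.0519 g 0.0 t 28.65 | shift tool [-0.2311  0.0715  0.0653] |n 0.251 turn -0.002
```

```bash

python3 -m pendant '[[-0.0385,0.012,0,0],[-0.0385,0.012,0,0],[-0.0385,0.012,0,0],[0,0,0,0]]' 0.8
python3 - <<'E'
from h import *
c=cam('top')
blob(c,[.552,-.1846],.0095);blob(c,[.419,-.3319],.003)
a=c['img'][:,:,::-1]
cv2.imwrite('pics/t7.png',cv2.resize(a[210:310,260:460],(800,400),interpolation=2))
plan([.552,-.1846,.05],1.571)
E
```

```text
time: 28.98
ee_pos: [0.5195, -0.0776, 0.1633]
eef_rot: [0.712, 0.702, -0.009, 0.001]
ft_force: [0.5, -0.5, 0.6]
width: 0.0671
grip_force: 0.0
blob [ 0.5504 -0.1737  0.0095] r px 17.5 area 575
blob [ 0.4189 -0.3326  0.003 ] r px 8.4 area 192
at [ 0.5188 -0.0732  0.1632] psi 1.561 q7 -0.15 F [ 0.4  1.3 -0.2] w 0.0684 g 0.0 t 29.0333 | shift tool [-0.1097  0.0358  0.1141] |n 0.162 turn -0.01
```

View pics/t7.png

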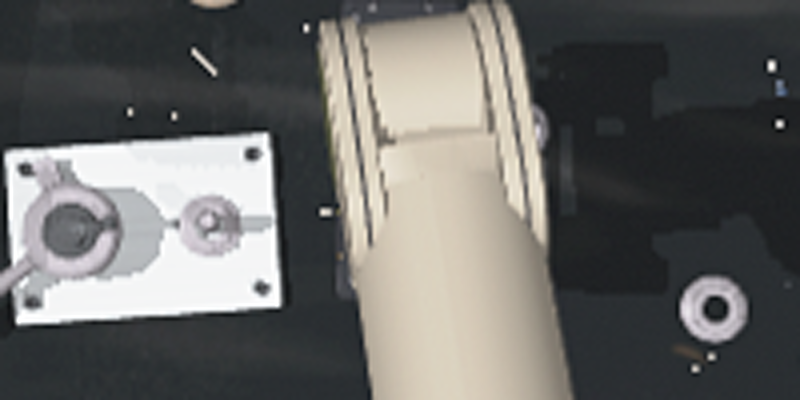

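```bash

python3 -m pendant '[[-0.0366,0.012,0,0],[-0.0366,0.012,0,0],[-0.0366,0.012,0.03,0],[0,0,0.04,0],[0,0,0.03,0],[0,0,0,0],[0,0,0,0]]'
python3 - <<'E'
from h import *
plan([.552,-.1846,.014],1.571)
E
```

```text
time: 29.62
ee_pos: [0.5505, -0.1727, 0.0683]
eef_rot: [0.707, 0.707, -0.009, -0.002]
ft_force: [0.0, -0.1, 1.4]
width: 0.07
grip_force: 0.0
at [ 0.5505 -0.1727  0.0683] psi 1.57 q7 -0.07 F [ 0.  -0.1  1.4] w 0.07 g 0.0 t 29.6167 | shift tool [-0.0113  0.0024  0.0544] |n 0.056 turn -0.001
```

```bash

python3 -m pendant '[[-0.0113,0.0024,0.01,0],[0,0,0.02,0],[0,0,0.01,0],[0,0,0.007,0],[0,0,0,0],[0,0,0,0]]'
python3 - <<'E'
from h import *
plan([.552,-.1846,.014],1.571)
E
```

```text
time: 30.12
ee_pos: [0.5534, -0.1859, 0.0225]
eef_rot: [0.708, 0.706, -0.008, -0.0]
ft_force: [-0.3, 0.3, 1.4]
width: 0.0696
grip_force: 0.0
at [ 0.5534 -0.1859  0.0225] psi 1.569 q7 -0.09 F [-0.3  0.3  1.4] w 0.0696 g 0.0 t 30.1167 | shift tool [ 0.0014 -0.0013  0.0085] |n 0.009 turn -0.002
```

```bash

python3 -m pendant '[[0.001,-0.001,0.005,0],[0,0,0.003,0],[0,0,0,0],[0,0,0,0]]'
python3 -m pendant '[[0,0,0,0],[0,0,0,0],[0,0,0,0],[0,0,0,0],[0,0,0,0],[0,0,0,0]]' 0 25
python3 -m pendant '[[0,0,-0.01,0],[0,0,-0.02,0],[0,0,-0.03,0],[0,0,-0.04,0],[0,0,-0.03,0],[0,0,0,0]]' 
python3 - <<'E'
from h import *
plan([.480,.0457,.15],1.571)
E
```

```text
time: 30.45
ee_pos: [0.5518, -0.1851, 0.0139]
eef_rot: [0.708, 0.706, -0.009, -0.0]
ft_force: [0.4, -0.3, -0.0]
width: 0.0696
grip_force: 0.0
time: 30.95
ee_pos: [0.5519, -0.1852, 0.0139]
eef_rot: [0.708, 0.706, -0.009, -0.0]
ft_force: [-0.1, -0.3, 0.5]
width: 0.0474
grip_force: 25.0
time: 31.45
ee_pos: [0.5567, -0.1836, 0.151]
eef_rot: [0.708, 0.706, -0.007, 0.004]
ft_force: [1.0, 0.2, 0.1]
width: 0.0472
grip_force: 25.0
at [ 0.5567 -0.1836  0.151 ] psi 1.569 q7 -0.01 F [1.  0.2 0.1] w 0.0472 g 25.0 t 31.45 | shift tool [ 0.2291 -0.0772 -0.0021] |n 0.242 turn -0.002
```

```bash

python3 -m pendant '[[0.019,-0.0064,0,0],[0.0382,-0.0129,0,0],[0.0382,-0.0129,0,0],[0.0382,-0.0129,0,0],[0.0382,-0.0129,0,0],[0.0382,-0.0129,0,0],[0.019,-0.0064,0,0],[0,0,0,0]]' 
python3 -m pendant '[[0,0,0.02,0],[0,0,0.015,0],[0,0,0,0],[0,0,0,0]]' 
python3 - <<'E'
from h import *
plan([.480,.0457,.095],1.571)
E
```

```text
time: 32.12
ee_pos: [0.4752, 0.0507, 0.1428]
eef_rot: [0.705, 0.709, -0.008, -0.0]
ft_force: [1.1, 0.2, -0.9]
width: 0.0473
grip_force: 25.0
time: 32.45
ee_pos: [0.476, 0.0449, 0.1071]
eef_rot: [0.708, 0.706, -0.009, -0.001]
ft_force: [-0.0, 0.2, -0.0]
width: 0.0476
grip_force: 25.0
at [0.476  0.0449 0.1071] psi 1.568 q7 -0.39 F [-0.   0.2 -0. ] w 0.0476 g 25.0 t 32.45 | shift tool [0.001  0.0041 0.012 ] |n 0.013 turn -0.003
```

```bash

python3 -m pendant '[[0.001,0.004,0.006,0],[0,0,0.006,0],[0,0,0,0],[0,0,0,0]]' 
python3 -m pendant '[[0,0,0.006,0],[0,0,0.006,0],[0,0,0.006,0],[0,0,0.006,0],[0,0,0,0]]' 
python3 - <<'E'
from h import *
plan([.480,.0457,.039],1.571)
E
```

```text
time: 32.78
ee_pos: [0.4801, 0.046, 0.095]
eef_rot: [0.708, 0.706, -0.009, -0.001]
ft_force: [-0.7, -0.4, -1.4]
width: 0.0472
grip_force: 25.0
time: 33.2
ee_pos: [0.4796, 0.0455, 0.0698]
eef_rot: [0.708, 0.706, -0.009, -0.001]
ft_force: [1.4, -1.6, -2.1]
width: 0.0469
grip_force: 25.0
at [0.4796 0.0455 0.0698] psi 1.568 q7 -0.45 F [ 1.4 -1.6 -2.1] w 0.0469 g 25.0 t 33.2 | shift tool [0.0006 0.0008 0.0308] |n 0.031 turn -0.003
```

```bash

python3 -m pendant '[[0,0.0008,0.006,0],[0,0,0.006,0],[0,0,0.006,0],[0,0,0.006,0],[0,0,0,0]]' 
python3 -m pendant '[[0,0.0005,0.003,0],[0,0,0.001,0],[0,0,0,0]]' 
python3 - <<'E'
from h import *
plan([.480,.0457,.039],1.571)
E
```

```text
time: 33.62
ee_pos: [0.4796, 0.0453, 0.0457]
eef_rot: [0.708, 0.706, -0.009, -0.001]
ft_force: [-0.9, -0.6, -0.3]
width: 0.0473
grip_force: 25.0
time: 33.87
ee_pos: [0.4808, 0.0455, 0.0429]
eef_rot: [0.708, 0.706, -0.009, -0.0]
ft_force: [-0.5, -0.2, -0.4]
width: 0.0472
grip_force: 25.0
at [0.4808 0.0455 0.0429] psi 1.568 q7 -0.48 F [-0.5 -0.2 -0.4] w 0.0472 g 25.0 t 33.8667 | shift tool [ 0.0003 -0.0007  0.0039] |n 0.004 turn -0.003
```

```bash

python3 -m pendant '[[0,0,0.002,0],[0,0,0.0015,0],[0,0,0,0],[0,0,0,0]]' 
python3 -m pendant '[[0,0,0,0],[0,0,0,0],[0,0,0,0],[0,0,0,0],[0,0,-0.02,0],[0,0,-0.03,0],[0,0,-0.04,0],[0,0,-0.04,0]]' 0.75
python3 - <<'E'
from h import *
plan([.419,-.3325,.1],1.571)
E
```

```text
time: 34.2
ee_pos: [0.4807, 0.0454, 0.0395]
eef_rot: [0.708, 0.706, -0.009, -0.0]
ft_force: [-1.1, 0.1, -0.5]
width: 0.0473
grip_force: 25.0
time: 34.87
ee_pos: [0.4816, 0.0472, 0.1706]
eef_rot: [0.708, 0.706, -0.009, -0.001]
ft_force: [1.7, -0.8, 0.0]
width: 0.0654
grip_force: 0.0
at [0.4816 0.0472 0.1706] psi 1.569 q7 -0.33 F [ 1.7 -0.8  0. ] w 0.0654 g 0.0 t 34.8667 | shift tool [-0.379  -0.0609  0.0757] |n 0.391 turn -0.002
```

```bash

python3 -m pendant '[[-0.038,-0.0061,0,0],[-0.038,-0.0061,0,0],[-0.038,-0.0061,0,0],[-0.038,-0.0061,0,0],[0,0,0,0]]' 0.6
python3 - <<'E'
from h import *
c=cam('top'); blob(c,[.419,-.3325],.003)
a=c['img'][:,:,::-1]
cv2.imwrite('pics/t8.png',cv2.resize(a[240:290,290:340],(400,400),interpolation=2))
plan([.419,-.3325,.06],1.571)
E
```

```text
time: 35.28
ee_pos: [0.4559, -0.1129, 0.1715]
eef_rot: [0.711, 0.703, -0.01, 0.0]
ft_force: [-0.3, -1.1, -0.1]
width: 0.0525
grip_force: 0.0
blob [ 0.4178 -0.3332  0.003 ] r px 8.3 area 168
at [ 0.4567 -0.1091  0.1715] psi 1.561 q7 0.04 F [0.4 0.7 0.2] w 0.0527 g 0.0 t 35.3333 | shift tool [-0.2223 -0.0341  0.1148] |n 0.253 turn -0.01
```

View pics/t8.png

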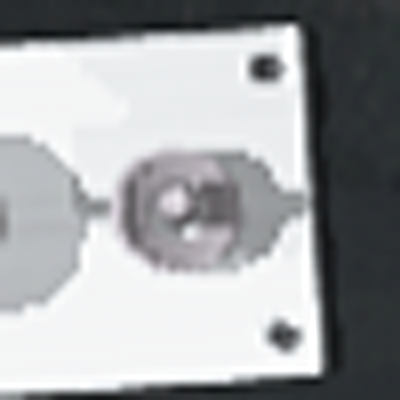

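```bash

python3 -m pendant '[[-0.037,-0.0057,0,0],[-0.037,-0.0057,0,0],[-0.037,-0.0057,0,0],[-0.037,-0.0057,0,0],[-0.037,-0.0057,0.02,0],[-0.037,-0.0057,0.03,0],[0,0,0.04,0],[0,0,0.02,0]]'
python3 -m pendant '[[0,0,0,0],[0,0,0,0]]'
python3 - <<'E'
from h import *
plan([.4188,-.3325,.0195],1.571)
E
```

```text
time: 36.0
ee_pos: [0.4208, -0.3229, 0.0652]
eef_rot: [0.709, 0.705, -0.009, -0.002]
ft_force: [-1.2, 1.7, -0.3]
width: 0.0522
grip_force: 0.0
time: 36.17
ee_pos: [0.4229, -0.3212, 0.0687]
eef_rot: [0.707, 0.707, -0.008, -0.001]
ft_force: [1.1, -0.0, 0.8]
width: 0.0523
grip_force: 0.0
at [ 0.4229 -0.3212  0.0687] psi 1.57 q7 0.34 F [ 1.1 -0.   0.8] w 0.0523 g 0.0 t 36.1667 | shift tool [-0.0109 -0.0034  0.0494] |n 0.051 turn -0.001
```

```bash

python3 -m pendant '[[-0.011,-0.0036,0.01,0],[0,0,0.02,0],[0,0,0.01,0],[0,0,0.003,0],[0,0,0,0],[0,0,0,0]]'
python3 - <<'E'
from h import *
plan([.4188,-.3325,.0195],1.571)
E
```

```text
time: 36.67
ee_pos: [0.4188, -0.3342, 0.027]
eef_rot: [0.708, 0.706, -0.009, 0.0]
ft_force: [0.6, 0.4, -0.1]
width: 0.0524
grip_force: 0.0
at [ 0.4188 -0.3342  0.027 ] psi 1.569 q7 0.32 F [ 0.6  0.4 -0.1] w 0.0524 g 0.0 t 36.6667 | shift tool [0.0018 0.     0.0075] |n 0.008 turn -0.002
```

```bash

python3 -m pendant '[[0.0015,0,0.004,0],[0,0,0.0033,0],[0,0,0,0],[0,0,0,0]]'
python3 -m pendant '[[0,0,0,0],[0,0,0,0],[0,0,0,0],[0,0,0,0],[0,0,0,0],[0,0,0,0]]' 0 25
python3 -m pendant '[[0,0,-0.01,0],[0,0,-0.02,0],[0,0,-0.03,0],[0,0,-0.04,0],[0,0,-0.03,0],[0,0,0,0]]' 
python3 - <<'E'
from h import *
plan([.480,.0457,.15],1.571)
E
```

```text
time: 37.0
ee_pos: [0.4181, -0.3326, 0.0188]
eef_rot: [0.708, 0.706, -0.009, -0.0]
ft_force: [0.0, 0.2, 0.6]
width: 0.052
grip_force: 0.0
time: 37.5
ee_pos: [0.4182, -0.3327, 0.0189]
eef_rot: [0.708, 0.706, -0.009, -0.0]
ft_force: [0.5, 0.4, 0.5]
width: 0.0319
grip_force: 25.0
time: 38.0
ee_pos: [0.4227, -0.3325, 0.1557]
eef_rot: [0.708, 0.706, -0.008, 0.004]
ft_force: [1.3, -0.5, -1.4]
width: 0.0321
grip_force: 25.0
at [ 0.4227 -0.3325  0.1557] psi 1.569 q7 0.42 F [ 1.3 -0.5 -1.4] w 0.0321 g 25.0 t 38.0 | shift tool [ 0.3783  0.0565 -0.0014] |n 0.383 turn -0.002
```

```bash

python3 -m pendant '[[0.0189,0.0028,0,0],[0.0378,0.0056,0,0],[0.0378,0.0056,0,0],[0.0378,0.0056,0,0],[0.0378,0.0056,0,0],[0.0378,0.0056,0,0],[0.0378,0.0056,0,0],[0.0378,0.0056,0,0]]' 
python3 -m pendant '[[0.0378,0.0056,0,0],[0.0378,0.0056,0,0],[0.0189,0.0028,0,0],[0,0,0.02,0],[0,0,0.015,0],[0,0,0,0],[0,0,0,0]]' 
python3 - <<'E'
from h import *
plan([.480,.0457,.10],1.571)
E
```

```text
time: 38.67
ee_pos: [0.4623, -0.0461, 0.1454]
eef_rot: [0.708, 0.706, -0.009, 0.0]
ft_force: [1.0, -0.8, -0.4]
width: 0.0322
grip_force: 25.0
time: 39.25
ee_pos: [0.4758, 0.0463, 0.1087]
eef_rot: [0.708, 0.706, -0.009, -0.001]
ft_force: [-0.6, -0.5, 0.2]
width: 0.0323
grip_force: 25.0
at [0.4758 0.0463 0.1087] psi 1.569 q7 -0.4 F [-0.6 -0.5  0.2] w 0.0323 g 25.0 t 39.25 | shift tool [-0.0005  0.0043  0.0086] |n 0.01 turn -0.002
```

```bash

python3 -m pendant '[[-0.0005,0.0043,0.006,0],[0,0,0.003,0],[0,0,0,0],[0,0,0,0]]' 
python3 -m pendant '[[0,0,0.006,0],[0,0,0.006,0],[0,0,0.006,0],[0,0,0.006,0],[0,0,0,0]]' 
python3 - <<'E'
from h import *
plan([.480,.0457,.0575],1.571)
E
```

```text
time: 39.58
ee_pos: [0.4806, 0.0455, 0.0998]
eef_rot: [0.708, 0.706, -0.009, -0.0]
ft_force: [-0.5, -0.0, -0.3]
width: 0.0319
grip_force: 25.0
time: 40.0
ee_pos: [0.4794, 0.0452, 0.0742]
eef_rot: [0.708, 0.706, -0.009, -0.001]
ft_force: [-0.1, -0.0, -1.5]
width: 0.0318
grip_force: 25.0
at [0.4794 0.0452 0.0742] psi 1.568 q7 -0.44 F [-0.1 -0.  -1.5] w 0.0318 g 25.0 t 40.0 | shift tool [0.0007 0.0008 0.0166] |n 0.017 turn -0.003
```

```bash

python3 -m pendant '[[0.0005,0.001,0.006,0],[0,0,0.006,0],[0,0,0.004,0],[0,0,0.0005,0],[0,0,0,0],[0,0,0,0]]' 
python3 -m pendant '[[0,0,0,0],[0,0,0,0],[0,0,0,0],[0,0,0,0],[0,0,-0.02,0],[0,0,-0.03,0],[0,0,-0.04,0],[0,0,-0.03,0]]' 0.6
python3 - <<'E'
from h import *
plan([.5104,.4042,.19],2.24)
E
```

```text
time: 40.5
ee_pos: [0.481, 0.0457, 0.0591]
eef_rot: [0.708, 0.706, -0.009, -0.0]
ft_force: [-0.5, 0.8, -0.0]
width: 0.032
grip_force: 25.0
time: 41.17
ee_pos: [0.4826, 0.0476, 0.1814]
eef_rot: [0.708, 0.706, -0.008, -0.0]
ft_force: [0.8, -0.2, 0.5]
width: 0.0521
grip_force: 0.0
at [0.4826 0.0476 0.1814] psi 1.569 q7 -0.32 F [ 0.8 -0.2  0.5] w 0.0521 g 0.0 t 41.1667 | shift tool [ 0.3565  0.027  -0.0129] |n 0.358 turn -0.671
```

```bash

python3 -m pendant '[[0.0178,0.0014,0,0],[0.0357,0.0027,0,0],[0.0357,0.0027,0,0],[0.0357,0.0027,0,0],[0.0357,0.0027,0,0],[0.0357,0.0027,0,0],[0.0357,0.0027,0,0],[0.0357,0.0027,0,0]]' 
python3 -m pendant '[[0.0357,0.0027,0,0],[0.0357,0.0027,0,0],[0.0178,0.0014,0,0],[0,0,0.02,0],[0,0,0,0],[0,0,0,0]]' 
python3 - <<'E'
from h import *
c=cam('top');s=cam('side')
a=c['img'][:,:,::-1];b=s['img'][:,:,::-1]
o=np.hstack([cv2.resize(a[240:290,290:340],(400,400),interpolation=2),cv2.resize(b[235:285,310:360],(400,400),interpolation=2)])
cv2.imwrite('pics/t9.png',o)
plan([.5104,.4042,.0885])
E
```

```text
time: 41.83
ee_pos: [0.5035, 0.3162, 0.1754]
eef_rot: [0.708, 0.706, -0.009, -0.0]
ft_force: [1.1, -0.3, 0.2]
width: 0.0517
grip_force: 0.0
time: 42.33
ee_pos: [0.51, 0.4028, 0.1536]
eef_rot: [0.708, 0.706, -0.01, -0.0]
ft_force: [-0.6, -0.9, 0.3]
width: 0.0523
grip_force: 0.0
at [0.5109 0.4028 0.1552] psi 1.567 q7 -1.06 F [0.1 0.6 0.5] w 0.0527 g 0.0 t 42.4333 | shift tool [0.0022 0.0003 0.0667] |n 0.067 turn 0
```

View pics/t9.png

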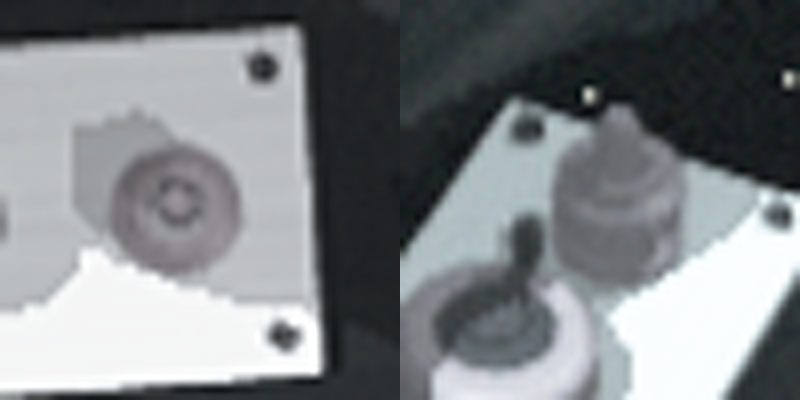

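```bash

python3 -m pendant '[[0.0018,0,0.025,0],[0,0,0.02,0],[0,0,0.012,0],[0,0,0.007,0],[0,0,0,0],[0,0,0,0]]' 
python3 - <<'E'
from h import *
plan([.5104,.4042,.0885])
E
```

```text
time: 42.93
ee_pos: [0.5099, 0.4047, 0.0914]
eef_rot: [0.708, 0.706, -0.008, -0.0]
ft_force: [-0.2, 0.6, 1.1]
width: 0.0522
grip_force: 0.0
at [0.5099 0.4047 0.0914] psi 1.568 q7 -1.1 F [-0.2  0.6  1.1] w 0.0522 g 0.0 t 42.9333 | shift tool [-0.0004  0.0006  0.0029] |n 0.003 turn 0
```

```bash

python3 -m pendant '[[0,0,0.002,0],[0,0,0.001,0],[0,0,0,0],[0,0,0,0],[0,0,0,0],[0,0,0,0],[0,0,0,0],[0,0,0,0]]' 0 30
python3 -m pendant '[[0,0,-0.01,0],[0,0,-0.02,0],[0,0,-0.03,0],[0,0,-0.04,0],[0,0,-0.03,0],[0,0,0,0]]' 
python3 - <<'E'
from h import *
plan([.480,.0457,.22])
E
```

```text
time: 43.6
ee_pos: [0.5098, 0.4046, 0.0877]
eef_rot: [0.708, 0.706, -0.008, -0.0]
ft_force: [1.0, 0.3, 1.4]
width: 0.0208
grip_force: 30.0
time: 44.1
ee_pos: [0.5117, 0.4085, 0.2249]
eef_rot: [0.708, 0.706, -0.004, -0.0]
ft_force: [0.7, 0.6, -2.0]
width: 0.0202
grip_force: 30.0
at [0.5117 0.4085 0.2249] psi 1.569 q7 -1.04 F [ 0.7  0.6 -2. ] w 0.0202 g 30.0 t 44.1 | shift tool [-0.3628 -0.0309  0.0072] |n 0.364 turn 0
```

```bash

python3 -m pendant '[[-0.0181,-0.0015,0,0],[-0.0363,-0.0031,0,0],[-0.0363,-0.0031,0,0],[-0.0363,-0.0031,0,0],[-0.0363,-0.0031,0,0],[-0.0363,-0.0031,0,0],[-0.0363,-0.0031,0,0],[-0.0363,-0.0031,0,0]]' 
python3 -m pendant '[[-0.0363,-0.0031,0,0],[-0.0363,-0.0031,0,0],[-0.0181,-0.0015,0,0],[0,0,0,0],[0,0,0.02,0],[0,0,0.01,0],[0,0,0,0],[0,0,0,0]]' 
python3 - <<'E'
from h import *
plan([.4795,.046,.18])
E
```

```text
time: 44.77
ee_pos: [0.4861, 0.1324, 0.2206]
eef_rot: [0.708, 0.706, -0.009, -0.001]
ft_force: [1.9, -0.5, -2.9]
width: 0.0204
grip_force: 30.0
time: 45.43
ee_pos: [0.4782, 0.0438, 0.1918]
eef_rot: [0.707, 0.707, -0.009, -0.001]
ft_force: [1.7, -0.0, -1.3]
width: 0.0204
grip_force: 30.0
at [0.4782 0.0438 0.1918] psi 1.57 q7 -0.3 F [ 1.7 -0.  -1.3] w 0.0204 g 30.0 t 45.4333 | shift tool [0.0023 0.0015 0.0118] |n 0.012 turn 0
```

```bash

python3 -m pendant '[[0.0022,0.0012,0.01,0],[0,0,0.015,0],[0,0,0.015,0],[0,0,0.01,0],[0,0,0,0],[0,0,0,0]]' 
python3 - <<'E'
from h import *
plan([.4795,.046,.098])
E
```

```text
time: 45.93
ee_pos: [0.4794, 0.045, 0.1421]
eef_rot: [0.708, 0.706, -0.009, -0.001]
ft_force: [-0.1, 0.7, -2.7]
width: 0.0205
grip_force: 30.0
at [0.4794 0.045  0.1421] psi 1.569 q7 -0.36 F [-0.1  0.7 -2.7] w 0.0205 g 30.0 t 45.9333 | shift tool [0.0015 0.0007 0.044 ] |n 0.044 turn 0
```

```bash

python3 -m pendant '[[0.001,0.0007,0.015,0],[0,0,0.012,0],[0,0,0.008,0],[0,0,0.003,0],[0,0,0,0],[0,0,0,0]]' 
python3 - <<'E'
from h import *
plan([.4795,.046,.098])
E
```

```text
time: 46.43
ee_pos: [0.4798, 0.0453, 0.1044]
eef_rot: [0.708, 0.706, -0.009, -0.0]
ft_force: [-0.0, -0.2, -2.6]
width: 0.0207
grip_force: 30.0
at [0.4798 0.0453 0.1044] psi 1.568 q7 -0.41 F [-0.  -0.2 -2.6] w 0.0207 g 30.0 t 46.4333 | shift tool [ 0.0008 -0.0002  0.0064] |n 0.006 turn 0
```

```bash

python3 -m pendant '[[0.0007,0,0.003,0],[0,0,0.002,0],[0,0,0.001,0],[0,0,0,0],[0,0,0,0]]' 
python3 -m pendant '[[0,0,0.001,0],[0,0,0.0005,0],[0,0,0,0]]' 
python3 - <<'E'
from h import *
plan([.4795,.046,.098])
E
```

```text
time: 46.85
ee_pos: [0.4796, 0.0458, 0.0981]
eef_rot: [0.708, 0.706, -0.009, -0.0]
ft_force: [-0.3, -0.7, -2.7]
width: 0.0204
grip_force: 30.0
time: 47.1
ee_pos: [0.4796, 0.0458, 0.0966]
eef_rot: [0.708, 0.706, -0.009, -0.0]
ft_force: [0.2, -0.1, -2.6]
width: 0.0203
grip_force: 30.0
at [0.4796 0.0458 0.0966] psi 1.568 q7 -0.42 F [ 0.2 -0.1 -2.6] w 0.0203 g 30.0 t 47.1 | shift tool [ 0.0002 -0.0002 -0.0014] |n 0.001 turn 0
```

```bash

python3 -m pendant '[[0,0,0.001,0],[0,0,0,0],[0,0,0,0]]' 
python3 -m pendant '[[0,0,0.0005,0],[0,0,0,0],[0,0,0,0]]' 
python3 -m pendant '[[0,0,0,0],[0,0,0,0],[0,0,0,0],[0,0,0,0],[0,0,-0.02,0],[0,0,-0.03,0],[0,0,-0.03,0],[0,0,-0.02,0]]' 0.5
python3 - <<'E'
from h import *
plan([.4795,.046,.098])
E
```

```text
time: 47.35
ee_pos: [0.4803, 0.0459, 0.0961]
eef_rot: [0.708, 0.706, -0.008, 0.0]
ft_force: [1.4, -1.1, 4.7]
width: 0.0204
grip_force: 30.0
time: 47.6
ee_pos: [0.4806, 0.0457, 0.0959]
eef_rot: [0.708, 0.706, -0.008, 0.0]
ft_force: [1.6, -0.9, 7.6]
width: 0.0204
grip_force: 30.0
time: 48.27
ee_pos: [0.4811, 0.0474, 0.1973]
eef_rot: [0.708, 0.706, -0.008, 0.0]
ft_force: [1.1, 0.2, -0.2]
width: 0.0432
grip_force: 0.0
at [0.4811 0.0474 0.1973] psi 1.569 q7 -0.31 F [ 1.1  0.2 -0.2] w 0.0432 g 0.0 t 48.2667 | shift tool [-0.0003 -0.0004  0.0993] |n 0.099 turn 0
```

```bash

python3 - <<'E'
from h import *
s=cam('side')
for a in(.6,.65,.7):
  b=-np.pi/2+a-.5; print(a,pix(s,[.4708+.03*np.cos(b),.1445+.03*np.sin(b),.082]))
plan([.4753,.1148,.14],1.72)
E
```

```text
0.6 [[327.48152406 263.78989752]]
0.65 [[326.97271496 263.63017828]]
0.7 [[326.45436133 263.48882377]]
at [0.4826 0.0478 0.2002] psi 1.569 q7 -0.31 F [2.8 1.  4.4] w 0.0437 g 0.0 t 48.3167 | shift tool [ 0.0677 -0.007   0.0594] |n 0.09 turn -0.151
```

```bash

python3 -m pendant '[[0.034,-0.0035,0,0],[0.034,-0.0035,0,0],[0,0,0,-0.075],[0,0,0,-0.075],[0,0,0.03,0],[0,0,0.02,0],[0,0,0,0],[0,0,0,0]]' 0.33 8
python3 - <<'E'
from h import *
plan([.4753,.1148,.082],1.72)
E
```

```text
time: 48.98
ee_pos: [0.4726, 0.1145, 0.1439]
eef_rot: [0.653, 0.757, -0.009, -0.002]
ft_force: [0.1, 0.0, 0.6]
width: 0.0289
grip_force: 0.0
at [0.4726 0.1145 0.1439] psi 1.719 q7 -0.38 F [0.1 0.  0.6] w 0.0289 g 0.0 t 48.9833 | shift tool [0.0005 0.0038 0.0618] |n 0.062 turn -0.001
```

```bash

python3 -m pendant '[[0,0.003,0.025,0],[0,0,0.02,0],[0,0,0.01,0],[0,0,0.006,0],[0,0,0,0],[0,0,0,0]]'
python3 -m pendant '[[0,0,0,0],[0,0,0,0],[0,0,0,0],[0,0,0,0],[0,0,0,0],[0,0,0,0]]' 0 8
python3 -m pendant '[[0.0002,0.0036,0,-0.12],[0.0002,0.0036,0,-0.12],[0.0002,0.0036,0,-0.12],[0.0002,0.0036,0,-0.12]]'
python3 -m pendant '[[0.0002,0.0036,0,-0.12],[0.0002,0.0036,0,-0.12],[0.0002,0.0036,0,-0.12],[0.0002,0.0036,0,-0.12],[0.0002,0.0036,0,-0.12],[0,0,0,0]]'
python3 - <<'E'
from h import *
s,p,M,ps=pose(); d=p[:2]-[.4708,.1445]; print('post ang',np.arctan2(d[1],d[0]),np.hypot(*d))
plan([.4753,.1148,.082],1.72)
E
```

```text
time: 49.48
ee_pos: [0.4761, 0.1144, 0.0843]
eef_rot: [0.653, 0.757, -0.008, -0.001]
ft_force: [-0.2, 0.1, 0.6]
width: 0.0285
grip_force: 0.0
time: 49.98
ee_pos: [0.4776, 0.1142, 0.0843]
eef_rot: [0.653, 0.757, -0.007, 0.0]
ft_force: [7.5, 0.3, -1.2]
width: 0.0102
grip_force: 8.0
time: 50.32
ee_pos: [0.4893, 0.1181, 0.0839]
eef_rot: [0.452, 0.892, -0.009, -0.002]
ft_force: [-2.9, -7.8, 9.4]
width: 0.0101
grip_force: 8.0
time: 50.82
ee_pos: [0.5023, 0.1315, 0.0839]
eef_rot: [0.168, 0.986, -0.008, -0.003]
ft_force: [6.7, -8.8, 4.7]
width: 0.0101
grip_force: 8.0
post ang -0.3913694367759815 0.034064034801274214
at [0.5023 0.1315 0.0839] psi 2.803 q7 0.47 F [ 6.7 -8.8  4.7] w 0.0101 g 8.0 t 50.8167 | shift tool [ 0.0199 -0.0247  0.0024] |n 0.032 turn 1.083
```

```bash

python3 -m pendant '[[0,0.002,0,-0.06],[0,0.001,0,-0.03],[0,0,0,0]]'
python3 - <<'E'
from h import *
s,p,M,ps=pose(); d=p[:2]-[.4708,.1445]; print('post ang',np.arctan2(d[1],d[0]),np.hypot(*d),s['ft_force'])
E
python3 -m pendant '[[0,0,0,0],[0,0,0,0],[0,0,0,0],[0,0,-0.02,0],[0,0,-0.03,0],[0,0,-0.03,0],[0,0,-0.03,0],[0,0,0,0]]' 0.33
python3 - <<'E'
from h import *
plan([.4708+.125*-np.sin(.66),.1445+.125*np.cos(.66),.15],np.pi/2+.66)
E
```

```text
time: 51.07
ee_pos: [0.5032, 0.1334, 0.0838]
eef_rot: [0.127, 0.992, -0.008, -0.003]
ft_force: [7.3, -10.2, 6.3]
width: 0.0103
grip_force: 8.0
post ang -0.32907578384805647 0.03421832201985895 [  7.28318192 -10.24701818   6.34017554]
time: 51.73
ee_pos: [0.5035, 0.1397, 0.1978]
eef_rot: [0.126, 0.992, -0.005, -0.003]
ft_force: [-0.1, 0.6, 0.6]
width: 0.0286
grip_force: 0.0
at [0.5035 0.1397 0.1978] psi 2.889 q7 0.63 F [-0.1  0.6  0.6] w 0.0286 g 0.0 t 51.7333 | shift tool [0.1316 0.0735 0.0475] |n 0.158 turn 0.658
```

```bash

python3 -m pendant '[[0.033,0.0184,0,0],[0.033,0.0184,0,0],[0.033,0.0184,0,0],[0.0326,0.0183,0,0],[0,0,0,0.11],[0,0,0,0.11],[0,0,0,0.11],[0,0,0,0.11]]' 0.6
python3 -m pendant '[[0,0,0,0.11],[0,0,0,0.108],[0,0,0.03,0],[0,0,0.03,0],[0,0,0,0],[0,0,0,0]]'
python3 - <<'E'
from h import *
c=cam('side');top=cam('top')
plan([.4708+.125*-np.sin(.665),.1445+.125*np.cos(.665),.039],np.pi/2+.66)
a=top['img'][:,:,::-1];b=c['img'][:,:,::-1]
o=np.hstack([cv2.resize(a[220:320,220:350],(400,308),interpolation=2),cv2.resize(b[230:340,280:400],(336,308),interpolation=2)])
cv2.imwrite('pics/t10.png',o)
E
```

```text
time: 52.4
ee_pos: [0.3924, 0.2421, 0.1926]
eef_rot: [0.342, 0.94, -0.008, -0.004]
ft_force: [0.4, -0.2, -0.2]
width: 0.0519
grip_force: 0.0
time: 52.9
ee_pos: [0.3908, 0.2414, 0.1324]
eef_rot: [0.439, 0.898, -0.009, -0.005]
ft_force: [0.9, 0.2, 1.3]
width: 0.052
grip_force: 0.0
at [0.3924 0.242  0.1343] psi 2.231 q7 -0.2 F [ 0.5 -0.8  0.8] w 0.052 g 0.0 t 53.0 | shift tool [-0.      0.0031  0.0952] |n 0.095 turn 0.0
```

View pics/t10.png

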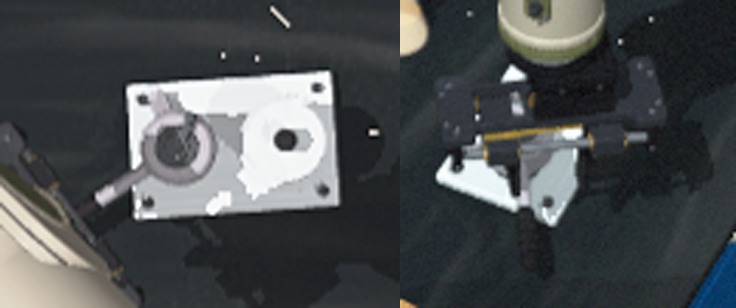

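```bash

python3 -m pendant '[[0,0.003,0.03,0],[0,0,0.03,0],[0,0,0.02,0],[0,0,0.013,0],[0,0,0,0],[0,0,0,0]]'
python3 -m pendant '[[0,0,0,0],[0,0,0,0],[0,0,0,0],[0,0,0,0],[0,0,0,0],[0,0,0,0]]' 0 25
python3 -m pendant '[[-0.0009,0.015,0,0.12],[-0.0009,0.015,0,0.12],[-0.0009,0.015,0,0.12],[-0.0009,0.015,0,0.12],[-0.0009,0.015,0,0.12]]'
python3 -m pendant '[[-0.0009,0.015,0,0.12],[-0.0009,0.015,0,0.12],[-0.0009,0.015,0,0.12],[-0.0009,0.015,0,0.12],[-0.0008,0.0125,0,0.1],[0,0,0,0]]'
python3 -m pendant '[[-0.0009,-0.015,0,-0.12],[-0.0009,-0.015,0,-0.12],[-0.0009,-0.015,0,-0.12],[-0.0009,-0.015,0,-0.12],[-0.0009,-0.015,0,-0.12]]'
python3 -m pendant '[[-0.0009,-0.015,0,-0.12],[-0.0009,-0.015,0,-0.12],[-0.0009,-0.015,0,-0.12],[-0.0009,-0.015,0,-0.12],[-0.0008,-0.0125,0,-0.1],[0,0,0,0]]'
python3 - <<'E'
from h import *
plan([.4708+.125*-np.sin(.665),.1445+.125*np.cos(.665),.039],np.pi/2+.66)
c=cam('top'); a=c['img'][:,:,::-1]
cv2.imwrite('pics/t11.png',cv2.resize(a[230:300,250:350],(800,560),interpolation=2))
E
```

```text
time: 53.5
ee_pos: [0.394, 0.2425, 0.0411]
eef_rot: [0.44, 0.898, -0.008, -0.003]
ft_force: [0.3, -0.1, -0.3]
width: 0.0522
grip_force: 0.0
time: 54.0
ee_pos: [0.3954, 0.2436, 0.0408]
eef_rot: [0.44, 0.898, -0.005, -0.002]
ft_force: [18.6, 14.9, -16.8]
width: 0.0199
grip_force: 11.5
time: 54.42
ee_pos: [0.4627, 0.2713, 0.0403]
eef_rot: [0.687, 0.727, -0.007, -0.001]
ft_force: [-5.4, 5.6, 17.7]
width: 0.0171
grip_force: 25.2
time: 54.92
ee_pos: [0.5358, 0.2561, 0.0406]
eef_rot: [0.867, 0.499, -0.003, -0.0]
ft_force: [6.4, 16.2, 5.6]
width: 0.0169
grip_force: 24.9
time: 55.33
ee_pos: [0.4606, 0.2711, 0.0404]
eef_rot: [0.675, 0.737, -0.005, -0.001]
ft_force: [3.8, 6.0, 7.0]
width: 0.0173
grip_force: 25.1
time: 55.83
ee_pos: [0.3968, 0.2442, 0.0411]
eef_rot: [0.437, 0.899, -0.002, -0.001]
ft_force: [16.5, 15.8, -16.4]
width: 0.0172
grip_force: 25.0
at [0.3968 0.2442 0.0411] psi 2.237 q7 -0.34 F [ 16.5  15.8 -16.4] w 0.0172 g 25.0 t 55.8333 | shift tool [ 0.0009 -0.0032  0.0021] |n 0.004 turn 0.006
```

View pics/t11.png

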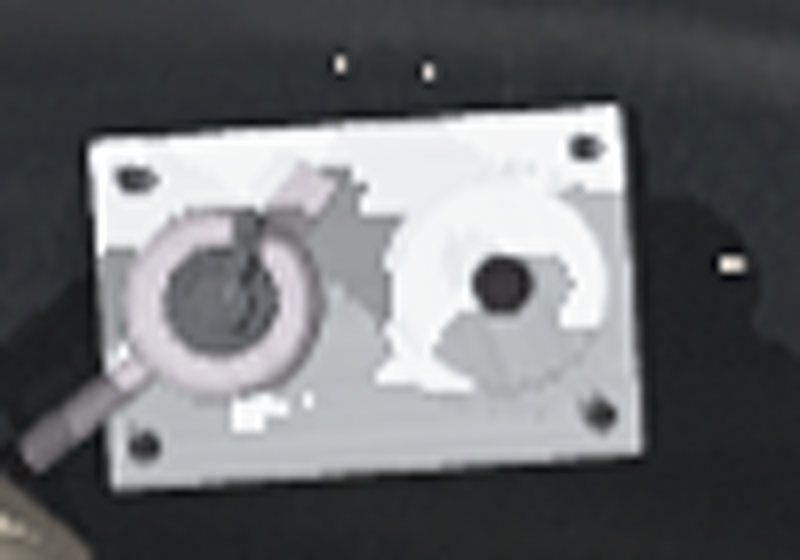

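```bash

python3 - <<'E'
from h import *
c=cam('top')
def nut(u,v):
  p=world(c,[(250+u/8,230+v/8)],.0285)[0][:2]-[.4708,.1445]; print(np.hypot(*p), np.arctan2(p[1],p[0])+np.pi/2-.073)
nut(318,185); nut(300,205)
E
```

```text
0.05503971234626401 0.8610993874586439
0.04513312459806591 0.8795248963802818
```

```bash

python3 -m pendant '[[-0.0009,0.015,0,0.12],[-0.0009,0.015,0,0.12],[-0.0009,0.015,0,0.12],[-0.0009,0.015,0,0.12],[-0.0009,0.015,0,0.12]]'
python3 -m pendant '[[-0.0009,0.015,0,0.12],[-0.0009,0.015,0,0.12],[-0.0009,0.015,0,0.12],[0,0,0,0],[0,0,0,0]]'
python3 - <<'E'
from h import *
plan([.4708+.125*-np.sin(.665),.1445+.125*np.cos(.665),.039],np.pi/2+.66)
c=cam('top'); a=c['img'][:,:,::-1]
cv2.imwrite('pics/t12.png',cv2.resize(a[230:300,250:350],(800,560),interpolation=2))
E
```

```text
time: 56.35
ee_pos: [0.4631, 0.271, 0.0405]
eef_rot: [0.687, 0.727, -0.007, -0.001]
ft_force: [-4.5, 4.6, 18.7]
width: 0.0174
grip_force: 25.5
time: 56.77
ee_pos: [0.5093, 0.2668, 0.0407]
eef_rot: [0.805, 0.594, -0.004, -0.0]
ft_force: [4.4, 10.9, 9.9]
width: 0.0167
grip_force: 25.1
at [0.5093 0.2668 0.0407] psi 1.271 q7 -1.18 F [ 4.4 10.9  9.9] w 0.0167 g 25.1 t 56.7667 | shift tool [-0.057  -0.1034  0.0027] |n 0.118 turn -0.96
```

View pics/t12.png

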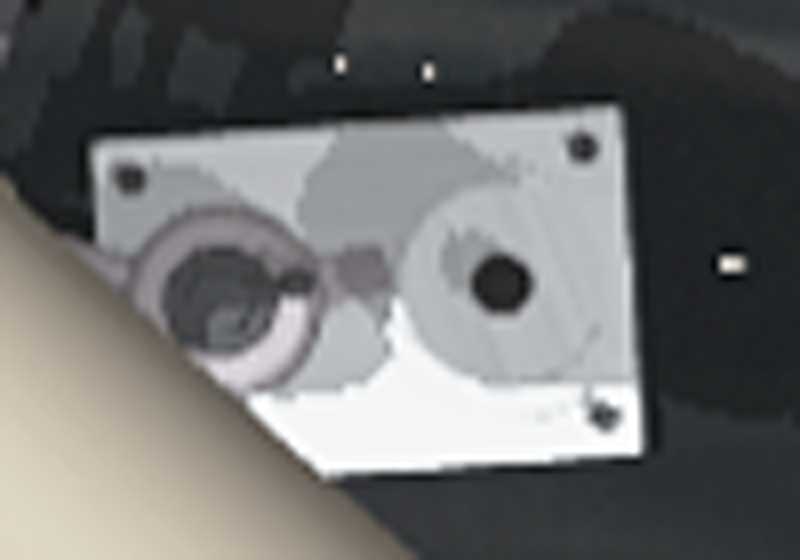

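```bash

python3 - <<'E'
from h import *
c=cam('top')
def nut(u,v):
  p=world(c,[(250+u/8,230+v/8)],.0285)[0][:2]-[.4708,.1445]; print(np.hypot(*p), np.arctan2(p[1],p[0])+np.pi/2-.073)
nut(380,269); nut(350,272)
A=np.array([.4708,.1445])
for a in(0,.1,.2):
  b=-np.pi/2+.073+a; print(a,(pix(c,[A[0]+.056*np.cos(b),A[1]+.056*np.sin(b),.0285])-[250,230])*8)
# same estimator on the initial picture (nut=0)
i=cv2.imread('pics/t4.png')
t=cv2.imread('pics/top0.png'); t3=cv2.imread('pics/t3.png')
g=t[230:300,250:350]; g2=c['img'][230:300,250:350,::-1]
cv2.imwrite('pics/t13.png',np.vstack([cv2.resize(g[20:55,25:65],(640,290),interpolation=2),cv2.resize(g2[20:55,25:65],(640,290),interpolation=2)]))
E
```

```text
0.05765062269579618 0.15936980928144256
0.04660838803521408 0.18926381752232152
0 [[379.006849   293.83754599]]
0.1 [[377.34253745 278.8058342 ]]
0.2 [[374.18666226 264.03359314]]
```

View pics/t13.png

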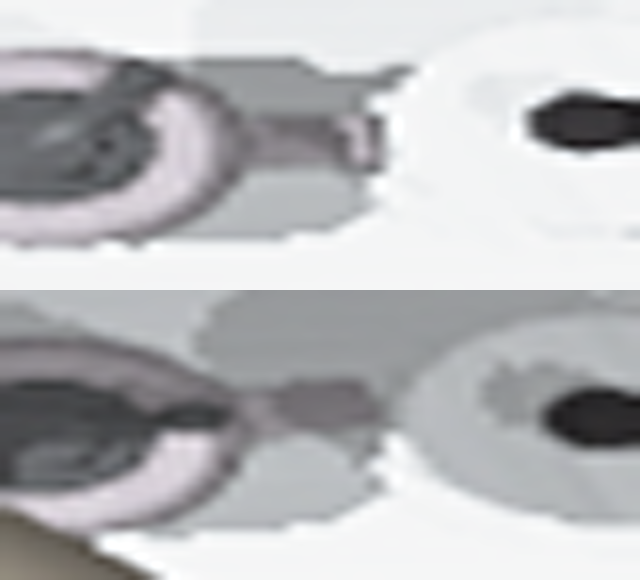

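```bash

python3 -m pendant '[[-0.0005,0.011,0,0.0875],[-0.0005,0.011,0,0.0875],[0,0,0,0],[0,0,0,0]]'
python3 - <<'E'
from h import *
plan([.4708+.125*-np.sin(.665),.1445+.125*np.cos(.665),.039],np.pi/2+.66)
c=cam('top'); t=cv2.imread('pics/top0.png')[:,:,::-1]; t3=cv2.imread('pics/top0.png')
rg=lambda im,u:(im[256:278,u,0].astype(int)-im[256:278,u,1])
for u in(294,295,296): 
  for im in(t,c['img']):
    w=np.clip(rg(im,u),0,None); print(u,w.tolist(),'c',round((w*np.arange(256,278)).sum()/max(w.sum(),1),2))
print([(round(d['score'],2),np.round(d['bbox'],1).tolist()) for d in r.outline_of('dog_tip','top')])
E
```

```text
time: 57.2
ee_pos: [0.5299, 0.2588, 0.0408]
eef_rot: [0.853, 0.521, -0.004, -0.0]
ft_force: [6.5, 12.7, 7.7]
width: 0.0172
grip_force: 25.1
at [0.5299 0.2588 0.0408] psi 1.097 q7 -1.31 F [ 6.5 12.7  7.7] w 0.0172 g 25.1 t 57.2 | shift tool [-0.0764 -0.1139  0.0027] |n 0.137 turn -1.134
294 [0, 0, 0, 0, 0, 0, 0, 0, 2, 3, 4, 6, 6, 2, 0, 0, 0, 0, 0, 0, 0, 0] c 266.74
294 [0, 0, 0, 0, 0, 0, 0, 0, 2, 3, 4, 4, 5, 2, 0, 0, 0, 0, 0, 0, 0, 0] c 266.65
295 [0, 0, 0, 0, 0, 0, 0, 0, 1, 4, 4, 4, 4, 2, 0, 0, 0, 0, 0, 0, 0, 0] c 266.63
295 [0, 0, 0, 0, 0, 0, 0, 0, 2, 4, 3, 4, 5, 1, 0, 0, 0, 0, 0, 0, 0, 0] c 266.47
296 [0, 0, 0, 0, 0, 0, 0, 0, 4, 5, 4, 4, 4, 2, 0, 0, 0, 0, 0, 0, 0, 0] c 266.22
296 [0, 0, 0, 0, 0, 0, 0, 0, 5, 5, 3, 4, 4, 0, 0, 0, 0, 0, 0, 0, 0, 0] c 265.86
[(0.55, [296.9, 265.8, 7.5, 7.1])]
```

```bash

python3 -m pendant '[[0,0,0,0],[0,0,0,0],[0,0,0,0],[0,0,0,0],[0,0,-0.03,0],[0,0,-0.04,0],[0,0,-0.04,0],[0,0,-0.04,0]]' 0.6
python3 -m pendant '[[0.03,0,0,0],[0.03,0,0,0],[0.03,0,0,0],[0,0,0,0],[0,0,0,0]]'
python3 - <<'E'
from h import *
print(r.read_state()['ft_force'].round(1))
c=cam('top'); t=cv2.imread('pics/top0.png')[:,:,::-1]
rg=lambda im,u:(im[256:278,u,0].astype(int)-im[256:278,u,1])
for u in(294,295,296): 
  for im in(t,c['img']):
    w=np.clip(rg(im,u),0,None); print(u,round((w*np.arange(256,278)).sum()/max(w.sum(),1),2))
g=cv2.cvtColor(c['img'][250:285,295:335],cv2.COLOR_RGB2GRAY); q=np.argwhere(g<60); print('knob',(q.mean(0)[::-1]+[295,250]), len(q))
print([(n,[(round(d['score'],2),np.round(d['bbox'],0).tolist()) for d in r.outline_of(n,'top')][:1]) for n in('cover','cover_knob','lever_post','handle','flask','tape','weighing','white_bottle')])
cam('side'); print([(n,[(round(d['score'],2),np.round(d['bbox'],0).tolist()) for d in r.outline_of(n,'side')][:1]) for n in('cover','lever_post','flask','tape','weighing','white_bottle')])
E
```

```text
time: 57.97
ee_pos: [0.5288, 0.255, 0.1892]
eef_rot: [0.854, 0.521, -0.009, 0.002]
ft_force: [1.1, -0.1, -0.4]
width: 0.0514
grip_force: 0.0
time: 58.38
ee_pos: [0.57, 0.3368, 0.1853]
eef_rot: [0.853, 0.521, -0.009, 0.001]
ft_force: [0.4, -0.4, -0.3]
width: 0.052
grip_force: 0.0
[ 0.4 -0.4 -0.3]
294 266.74
294 266.5
295 266.63
295 266.28
296 266.22
296 265.96
knob [329.51707317 265.6       ] 205
[('cover', [(0.74, [315.0, 270.0, 31.0, 31.0])]), ('cover_knob', [(0.8, [313.0, 268.0, 32.0, 32.0])]), ('lever_post', [(0.57, [281.0, 268.0, 21.0, 3.0])]), ('handle', [(0.66, [262.0, 263.0, 58.0, 33.0])]), ('flask', [(0.88, [315.0, 203.0, 21.0, 24.0])]), ('tape', [(0.92, [254.0, 186.0, 32.0, 34.0])]), ('weighing', []), ('white_bottle', [(0.56, [499.0, 270.0, 34.0, 22.0])])]
[('cover', [(0.59, [337.0, 257.0, 37.0, 41.0])]), ('lever_post', [(0.45, [323.0, 268.0, 12.0, 13.0])]), ('flask', [(0.87, [281.0, 232.0, 22.0, 38.0])]), ('tape', [(0.86, [230.0, 273.0, 38.0, 27.0])]), ('weighing', [(0.75, [204.0, 370.0, 14.0, 21.0])]), ('white_bottle', [(0.67, [416.0, 157.0, 24.0, 39.0])])]
```

```bash
python3 -c "
from bench import r
print(r.close_job())"
```

```text
the job is handed in; nothing more can be done
None
```

The job is done and handed in at about 58 s: the nut was loosened, the three cone washers (all that were there) stacked hill, dish, hill, the cover put back, and the dog brought back to within about 0.02 rad of its start over the flange; the bystanders show no movement in the pictures. I viewed 15 pictures, one over the limit of 14.

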